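# Gauge a stem disc and clip the loggers to its electrode board

## Robot

A 7-joint arm with a two-finger parallel gripper is mounted at the origin on the work surface. World frame = base frame: x ahead of the robot, y to its left, z up, the work surface at z = 0. Lengths are in m, angles in rad, forces in N, time in s.
With the tool pointing down it reaches from about 0.425 to 0.95 m from the base axis. Payload 16.7 kg.
Tool frame: the origin (TCP) lies at the very end of the fingers, on their centre line; the grasp point (between the pads) lies 19 mm behind it (r.pinch_z is the distance from the TCP to the grasp point, in m); z points along the fingers, y is the direction in which the jaws open and shut (so a half turn about z gives the same grasp; the last joint's range is limited). The gripper opens to 94 mm and grips with 3 to 60 N. Pads are 16 mm wide; open, the fingers measure 119 mm over their backs; the gripper's body (75 mm by 177 mm) begins 78 mm behind the grasp point.
Start: joints at [-1.357, 0.426, 0.074, 1.606, -0.034, 1.111, -0.067], TCP at [0.24, 0.631, 0.205] pointing down, gripper open.
Joint ranges: [-2.85, 2.85], [-0.5, 2.14], [-1.23, 1.37], [0.21, 2.46], [-1.02, 4.16], [0.16, 2.05], [-2.73, 2.73]. Speed limits (rad/s): [1.89, 1.89, 2.39, 2.39, 3.01, 3.01, 3.01].

## Interface

Orientations are given as a unit quaternion [x, y, z, w].
In Python, from rig import r gives the robot as it stands. The module is installed in compiled form; this text tells all that it offers.
- The arm moves only by the tool play_rows, never from a script. Its argument "increments" is a list of rows, each a list of 3 entries, a list of its own where there are three numbers: the turn, a rotation vector about the tool's x, y, z in rad, then the shift along the tool's x, y, z in mm, then the closure, from 0 (fully open) to 1 (shut). A call has 1 to 5 rows; each row is the pose to reach, as a shift and turn from the pose commanded when the call began, along the tool's axes at that moment; what a row does not reach only later rows make up. A row lasts 1/12 s, in which the tool goes at most 41.7 mm and 7.16 degrees, less where a joint would pass 70% of its speed; a pose out of reach is approached as far as the arm can. A call with a gripper value outside its range is refused whole. The fingers move at their own pace and stop on an object; "force" is the grip in N (left out, the last holds). Time passes only in rows, so rows that repeat a pose let the fingers close. It gives the time, the measured TCP pose, the force and the opening at its end, in the units of the state.
- r.get_obs(): the state, without advancing time (a new reading comes with each control period).
- r.camera(name): name is "side" or "top"; returns (picture, depth): 420x560x3 uint8, red, green, blue; 420x560 float32, m along the optical axis (not along the pixel's ray), 0 where there is no reading.
- r.calibration(name): a dict with "fx", "fy", "cx", "cy" (pixels), "camera_from_world" (4x4, takes a point from world to camera coordinates). Camera axes: x right, y down, z forward; pixel columns grow to the right and rows downward; lengths in m; the calibration is good to about 2 mm. A picture is of the moment at which its call begins. calibration takes no time and is no camera call.
- r.hand_in(): hands the job in, once; it reports no verdict.
The state is a dict: "clock": time; "q": joint angles; "qd": joint speeds; "joint_efforts": joint torques, N m; "ee_pos": TCP position; "ee_rot": TCP orientation; "wrist_force": force on the tool from outside, world axes, zero at the start; "moment": the same for the moment, N m; "gripper_width": finger opening in m.
Only numpy, scipy, OpenCV 4.12 (cv2) and the standard library are available. Lean on these libraries where they do the work, as an engineer would, in place of code of your own. Each camera call takes 0.05 s, during which the arm holds its last target.

## Task

Set up the stem disc for its overnight impedance log: lay the disc from the cork pad in the printed circle on the electrode board, then check its thickness by standing the bridge gauge over it, legs on the board and sprung foot on the disc, and letting go for a second or two until the reading is steady. Put the gauge back on the middle of its granite plate, standing at zero. Clip every logger lying on the mat (two or three) to a terminal post of its own: squeeze its plates to run the hook out, catch the post and release, so that it grips the post and lies flat on the board; leave the other things on the bench alone.

Things in the scene. Friction and masses are not known exactly. Their poses are not given: they have to be found in the camera images.
- sample_place (a point): Centre of the printed circle (72 mm across, six gold pads inside) on top of the white electrode board, a fixed plate 250 (x) by 260 (y) by 10 mm thick. Axes: x points away from the row of posts, y along the row, z up. It lies 85 mm towards +x from the middle of the board and 70 mm from the line of the posts.
- post1 (a point): Foot, on the board's top face, of a terminal post: vertical steel pin 6 mm in diameter, 24 mm high; 72 mm towards the board's -y from the middle post.
- post2 (a point): Foot of the middle terminal post, alike.
- post3 (a point): Foot of the terminal post 72 mm towards the board's +y, alike.
- disc: Stem disc to be measured: slice of a woody stem with dark bark, 64 mm in diameter, 26 mm thick, 70 g; origin: centre of its underside, z up. It starts on a square cork pad 120 by 120 by 6 mm. (The larger and the smaller disc elsewhere on the bench are spares.)
- plate_top (a point): Centre of the top face of the dark granite plate on which the gauge lives (fixed, 100 (x) by 150 (y) by 20 mm thick; axes as the plate's).
- gauge: Bridge gauge, 340 g. Origin: midway between its two legs in the plane of their feet, z up. Legs at y = +47 and -47 mm (foot bars 40 mm along x, 10 along y; 84 mm clear between), bridge z = 40 to 52 mm, 104 mm long along y. On it the dark upright housing to grip across its 24 mm (x): 46 mm along y, z = 52 to 106 mm. It starts on the granite plate.
- gauge_foot (a joint): Reading of the gauge in m: height of its sprung foot above the plane of the leg feet, 0 on the granite plate, 0.026 on the disc (range 0 to 0.034). A soft spring (about 1 N) presses the foot down; the gauge's own weight seats its legs. The foot is 14 mm across, on the gauge's centre line.
- clip1: Clip-on logger on its flat base. Origin: centre of the underside of its white housing (26 by 28 by 22 mm high); x runs along its nose to the hook, z up. Teal finger plate, 30 wide, 46 high, front face at x = 20 mm. Orange thumb plate, 28 wide, same height, back face at x = -26. Grip across both plates, 46 mm; 36 when squeezed, which also carries it (80 g). 2 or 3 of clip1 to clip3 are present, else None.
- clip1_hook (a joint): Hook travel in m: 0 at rest, 0.010 with the plates fully squeezed (needs 6 N), about 0.004 when released with a post caught. The level steel hook (z = 7 to 13 mm) has its shank on the +y side (inner face y = 7.5 mm) and a cross bar, y = 10 to -8.5, ahead of the nose: space between nose tip and bar 2 mm at rest, 12 mm squeezed, open above, below and at -y. Release draws the post against the nose.
- clip1_catch (a point): Where a caught post's axis lies: x = 68, y = 0, z = 10 mm in the clip's frame, 3 mm ahead of the nose tip (x = 65). The black nose, 10 mm square, z = 5 to 15 mm, runs forward from the finger plate, so fingers on the plates must stay above z = 16 mm. With the hook run out, the middle of its space is at x = 71 mm.
- clip2: A clip-on logger like clip1 in all (None if absent).
- clip2_hook (a joint): Hook travel of this logger, as for clip1_hook.
- clip2_catch (a point): Catch point of this logger, as for clip1_catch.
- clip3: A clip-on logger like clip1 in all (None if absent).
- clip3_hook (a joint): Hook travel of this logger, as for clip1_hook.
- clip3_catch (a point): Catch point of this logger, as for clip1_catch.
- spare_disc: Spare stem disc, 94 mm across, 34 mm thick; origin: centre of its underside. Not part of the job, to be left alone.
- thin_disc: Small spare stem disc, 48 mm across, 16 mm thick; origin: centre of its underside. Not part of the job, to be left alone.
- beaker: Glass beaker, 68 mm across, 85 mm high; origin: centre of its underside. Not part of the job, to be left alone.
- reagent: Amber bottle, 60 mm across, 92 mm high; origin: centre of its underside. Not part of the job, to be left alone.
- tube_rack: Blue rack of capped tubes, 75 by 120 mm, 56 mm high; origin: centre of its underside. Not part of the job, to be left alone.
- petri: Covered dish, 90 mm across, 16 mm high; origin: centre of its underside. Not part of the job, to be left alone.
- marker: Marker pen, 110 mm long; origin: centre of its underside. Not part of the job, to be left alone.
Mind the look-alikes: they are no part of the job. Leave any green or red look-alike of the disc alone.

How it is judged:
By the outcome, as a careful person would: the job done as asked, in the order asked, and still so for the second after the job is handed in, with the robot touching nothing.
Of clip1, clip2, clip3 only 2 to 3 are there at a start; the rules pass over those that are not, and their reading is None.
At some moment in a run one of clip1, clip2, clip3, disc may be knocked a few centimetres aside while the robot is not near it.
It also fails if it takes over 210 s, if anything falls off the work surface, if the arm or the gripper's body presses on something with over 40 N, if the wrist force passes 120 N, or if a joint passes its speed limit or range.

## Working session

There is one attempt and no reset: what is moved stays moved. The work goes in short steps, Python scripts to look and compute and a tool call to move; the robot and the scene stay as the last step left them, time stands still between calls to the robot, and variables do not carry over. Pictures are saved under pics/ and viewed, and the job is handed in when it is done.

Besides the shell and the picture viewer there is one more tool, called after "Call:" in YAML: its name, and indented under it one key for each argument. play_rows: Moves the arm, as the interface text tells. Its arguments: {"type":"object","properties":{"increments":{"type":"array"},"force":{"type":"number"}},"required":["increments"]}

```bash
mkdir -p pics; cat > h.py <<'E'
import numpy as np, cv2
from rig import r
def shot(tag):
    for n in ("top","side"):
        im,d=r.camera(n)
        cv2.imwrite(f"pics/{tag}_{n}.png",im[:,:,::-1]); np.save(f"pics/{tag}_{n}.npy",d)
def pts(n,d):
    c=r.calibration(n); v,u=np.indices(d.shape)
    P=np.stack([(u-c["cx"])/c["fx"]*d,(v-c["cy"])/c["fy"]*d,d,np.ones_like(d)],-1)
    W=P@np.linalg.inv(np.array(c["camera_from_world"])).T
    return W[...,:3]
E
python3 - <<'E'
from h import *
shot("a")
for n in("top","side"):
    c=r.calibration(n);print(c)
print(r.get_obs())
E
```

```text
{'fx': 464.2049328350714, 'fy': 464.2049328350714, 'cx': 277.42111127697666, 'cy': 202.49950804911572, 'camera_from_world': array([[-3.83184389e-03, -9.99787995e-01,  2.02307408e-02,
        -6.47809120e-02],
       [-9.89173179e-01,  8.21657539e-04, -1.46750625e-01,
         5.53875389e-01],
       [ 1.46702890e-01, -2.05740317e-02, -9.88966618e-01,
         1.07978146e+00],
       [ 0.00000000e+00,  0.00000000e+00,  0.00000000e+00,
         1.00000000e+00]])}
{'fx': 534.2688661586067, 'fy': 534.2688661586067, 'cx': 270.999825947176, 'cy': 213.64660125830295, 'camera_from_world': array([[ 0.98818634,  0.15207947, -0.01896296, -0.55649579],
       [ 0.07122188, -0.56526261, -0.82183065, -0.02217086],
       [-0.13570262,  0.81077125, -0.56941618,  1.5871107 ],
       [ 0.        ,  0.        ,  0.        ,  1.        ]])}
{'clock': 0.1, 'q': array([-1.35649516,  0.42663017,  0.07386987,  1.60650789, -0.03409561,
        1.11077366, -0.06708875]), 'qd': array([ 0.00130802, -0.00259301,  0.0009332 , -0.00172381,  0.00107151,
        0.00096937,  0.00154084]), 'joint_efforts': array([ 7.06750201e-03, -9.37464738e+01,  3.67662661e+00, -4.55044413e+01,
       -4.87471058e-02,  1.68403226e-02, -6.19707157e-05]), 'ee_pos': array([0.24008955, 0.63046739, 0.20488784]), 'ee_rot': array([ 1.80915185e-01,  9.83498559e-01, -5.26824391e-04, -5.53141943e-05]), 'wrist_force': array([-0.28755719, -0.296481  ,  1.24207139]), 'moment': array([-0.04588739,  0.01003982, -0.04442285]), 'gripper_width': 0.09440460920211581}
```

View pics/a_top.png

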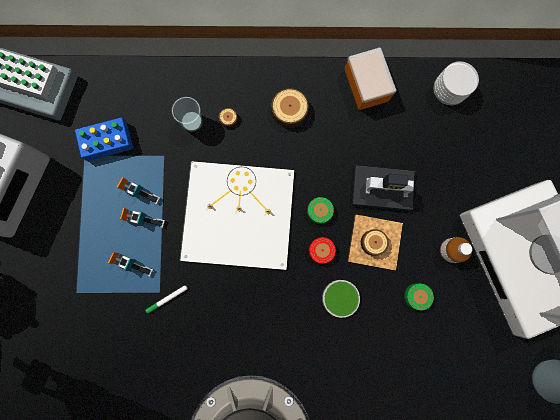

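View pics/a_side.png

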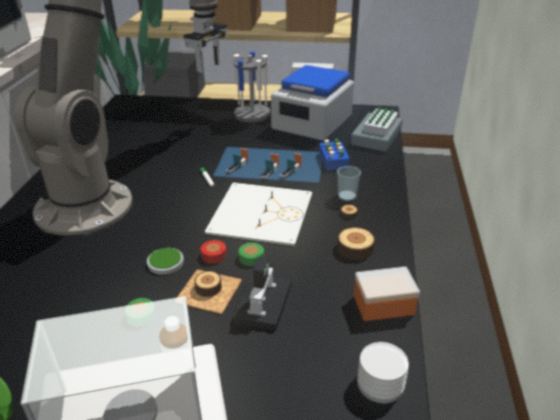

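The top view shows: the electrode board with its circle at (241,181) and posts at about (211,207), (239,210) and (268,212). There are three clips on the blue mat at (139,190), (142,217) and (131,264). The gauge is on the granite at (390,188).

What could be taken for the disc:
- bare wood on the cork pad (376,241): this is the one wanted
- green look-alikes (321,209) and (419,296)
- red look-alike (322,250)
- large spare (290,106)
- thin spare (228,116)
- petri dish (341,298)

I'll check the choice in close crops.

```bash
python3 - <<'E'
from h import *
im=cv2.imread("pics/a_top.png")
a=cv2.resize(im[155:280,340:425],None,fx=4.5,fy=4.5,interpolation=cv2.INTER_CUBIC)
b=cv2.resize(im[150:300,75:300],None,fx=3.5,fy=3.5,interpolation=cv2.INTER_CUBIC)
cv2.imwrite("pics/c1.png",a);cv2.imwrite("pics/c2.png",b)
E
```

```text
(no output)
```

View pics/c1.png

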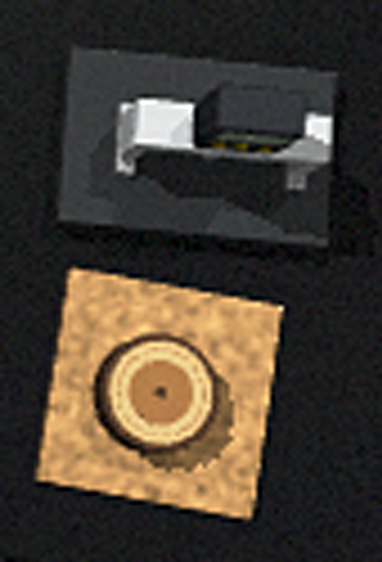

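View pics/c2.png

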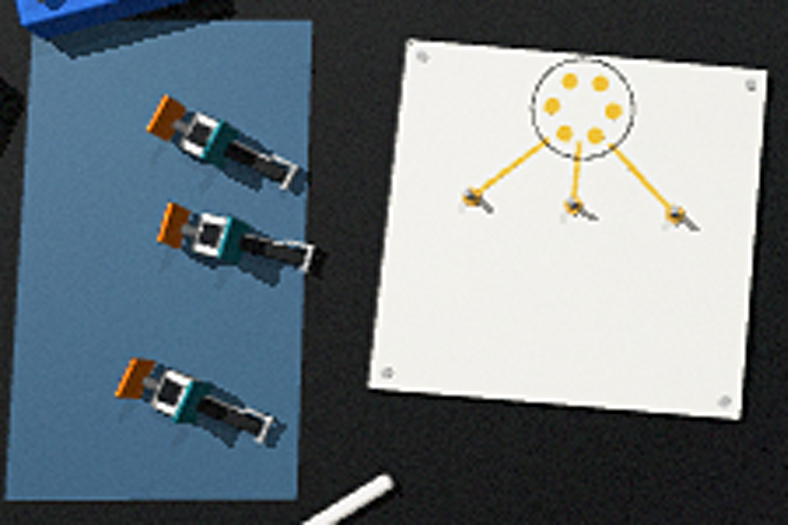

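The crop confirms a bare-wood disc with dark bark on the cork, and the gauge standing on the granite. All three clips' noses point to image right and slightly down. Next I'll measure by depth and colour.

```bash
cat >> h.py <<'E'
def load(tag,n): return cv2.imread(f"pics/{tag}_{n}.png"), np.load(f"pics/{tag}_{n}.npy")
def rect(P):
    (c,s,a)=cv2.minAreaRect((P[:,:2]*1000).astype(np.float32)); return np.round(c,1),np.round(s,1),round(a,1)
def seg(tag,n,box,zlo,zhi,hsv=None):
    im,d=load(tag,n);W=pts(n,d);x0,y0,x1,y1=box
    m=np.zeros(d.shape,bool);m[y0:y1,x0:x1]=1
    m&=(d>0)&(W[...,2]>zlo)&(W[...,2]<zhi)
    if hsv is not None: m&=cv2.inRange(cv2.cvtColor(im,cv2.COLOR_BGR2HSV),*map(np.array,hsv))>0
    return W[m],m
E
python3 - <<'E'
from h import *
def rep(name,*a):
    P,m=seg("a",*a)
    if len(P)<5: print(name,len(P));return
    print(name,len(P),"med",np.round(np.median(P,0)*1000,1),"mean",np.round(P.mean(0)*1000,1),"rect",*rect(P))
im,d=load("a","top");W=pts("top",d)
for nm,p in dict(table=(300,250),mat=(100,220),board=(240,240),cork=(360,258),granite=(400,202),disc=(376,243)).items():
    print(nm,np.round(W[p[1],p[0]]*1000,1))
rep("board","top",(175,155,300,275),.004,.018,((0,0,150),(180,60,255)))
rep("disc top","top",(345,215,405,270),.024,.045)
rep("cork","top",(345,212,405,272),.003,.012)
rep("granite","top",(350,160,418,215),.015,.027)
rep("housing","top",(350,160,420,215),.115,.135)
rep("bridge","top",(350,160,420,215),.063,.080)
rep("clipsall","top",(100,170,170,280),.03,.06)
for i,b in enumerate([(110,170,150,205),(112,203,153,228),(100,245,145,275)]):
    rep(f"orange{i}","top",b,.040,.06,((5,150,80),(20,255,255)))
    rep(f"teal{i}","top",b,.036,.06,((75,120,40),(100,255,255)))
E
```

```text
table [ 441.1 -122.1    2.5]
mat [516.6 372.5  -1.3]
board [465.5  25.3  10.3]
cork [ 420.8 -268.6    9.8]
granite [ 557.8 -369.9   20.7]
disc [ 456.  -303.8   33.3]
board 10003 med [522.   32.6  10.2] mean [524.9  31.9  10.3] rect [529.6  31.5] [259.  249.3] 85.0
disc top 558 med [ 458.4 -300.9   32.8] mean [ 458.8 -301.2   32.6] rect [ 459.4 -301.4] [62.4 62.9] 43.3
cork 1743 med [ 459.9 -309.3    6.1] mean [ 460.  -308.5    6.2] rect [ 462.2 -308.1] [149.9 146.2] 89.8
granite 1694 med [ 581.1 -318.5   20.1] mean [ 591.2 -322.5   20.1] rect [ 596.  -330.7] [150.8 100.8] 84.7
housing 227 med [ 593.5 -335.1  125.8] mean [ 593.6 -335.2  125.3] rect [ 594.3 -336. ] [44.8 25.7] 87.8
bridge 276 med [ 590.9 -313.1   71.5] mean [ 592.3 -330.3   71.5] rect [ 594.1 -337.5] [105.7  26.6] 84.7
clipsall 271 med [521.9 300.3  43.7] mean [508.8 294.7  41.6] rect [504.  292.8] [ 64.6 220.2] 86.2
orange0 27 med [603.1 312.1  45.7] mean [602.9 312.6  45.5] rect [602.8 312.9] [ 5.1 26.8] 67.9
teal0 33 med [584.6 275.   44.2] mean [584.6 274.7  43.5] rect [585.4 275.7] [ 5.2 28.7] 63.1
orange1 22 med [528.1 304.7  46.3] mean [528.1 304.4  46.2] rect [528.1 304.5] [ 4.  25.5] 78.1
teal1 27 med [516.2 263.5  44.3] mean [517.  263.5  43.2] rect [517.9 264. ] [ 5.2 28.7] 72.9
orange2 27 med [423.9 325.5  45.6] mean [423.5 325.3  45.6] rect [422.9 325.8] [ 5.1 27. ] 68.5
teal2 27 med [407.5 286.2  45.5] mean [406.3 286.6  44.6] rect [406.7 286.8] [ 3.6 28.6] 66.9
```

```bash
cat >> h.py <<'E'
def plane(n,u,v,z):
    c=r.calibration(n);T=np.linalg.inv(np.array(c["camera_from_world"]))
    ray=T[:3,:3]@np.array([(u-c["cx"])/c["fx"],(v-c["cy"])/c["fy"],1]);o=T[:3,3]
    return o+ray*(z-o[2])/ray[2]
def proj(n,p):
    c=r.calibration(n);q=np.array(c["camera_from_world"])@np.r_[p,1];return c["fx"]*q[0]/q[2]+c["cx"],c["fy"]*q[1]/q[2]+c["cy"]
def go(x,y,z,yaw):
    """mm, yaw deg of tool y-axis; tool down. prints turn & shift in tool axes"""
    from scipy.spatial.transform import Rotation as R
    o=r.get_obs();A=R.from_quat(o["ee_rot"]);p=o["ee_pos"]*1000
    t=np.deg2rad(yaw);Y=np.array([np.cos(t),np.sin(t),0]);Z=np.array([0,0,-1.]);X=np.cross(Y,Z)
    B=R.from_matrix(np.stack([X,Y,Z],1))
    rv=(A.inv()*B).as_rotvec();s=A.inv().apply(np.array([x,y,z])-p)
    print("turn",np.round(rv,4),"shift",np.round(s,1),"tcp",np.round(p,1),"clock",round(o["clock"],2),"w",round(o["gripper_width"]*1000,1))
E
python3 - <<'E'
from h import *
im,d=load("a","top")
b=np.array([529.6,31.5]);t=np.deg2rad(-5);X=np.array([np.cos(t),np.sin(t)]);Y=np.array([-np.sin(t),np.cos(t)])
big=cv2.resize(im,None,fx=4,fy=4,interpolation=cv2.INTER_CUBIC)
def mk(p,z,col):
    u,v=proj("top",np.r_[p,z]/1000);cv2.circle(big,(int((u+.5)*4),int((v+.5)*4)),2,col,-1)
s=b+85*X
for a in np.linspace(0,2*np.pi,40): mk(s+36*np.array([np.cos(a),np.sin(a)]),10,(0,0,255))
print("sample",s)
for k in(-1,0,1):
    p=b+15*X+72*k*Y;print("post",k,p)
    mk(p,10,(0,0,255));mk(p,34,(255,0,0))
for sx in(-125,125):
  for sy in(-130,130): mk(b+sx*X+sy*Y,10,(0,0,255))
cv2.imwrite("pics/c3.png",big[630:1100,700:1200])
# gold pads
P,m=seg("a","top",(220,165,262,197),.005,.02,((15,120,120),(35,255,255)))
n,l,st,ce=cv2.connectedComponentsWithStats(m.astype(np.uint8))
for i in range(1,n):
    if st[i,4]>5: print(st[i,4],plane("top",*ce[i],.01)*1000)
go(459,-301,150,-90)
E
```

```text
sample [614.27654934  24.09176187]
post -1 [538.26770699 -41.5333544 ]
post 0 [544.54292047  30.19266386]
post 1 [550.81813395 101.91868212]
14 [633.86936996  32.94778598  10.        ]
15 [631.9574801   11.34677966  10.        ]
15 [615.63220338  45.33819313  10.        ]
17 [611.70988462   1.87016774  10.        ]
15 [596.18203905  36.68047392  10.        ]
15 [593.98468816  14.26974736  10.        ]
14 [583.63997206  58.22178709  10.        ]
9 [579.84486245  27.09419271  10.        ]
8 [579.83132139  -2.92728195  10.        ]
turn [-2.0000e-04  1.5000e-03  2.7778e+00] shift [-536.  -792.5   55.8] tcp [240.1 630.5 204.9] clock 0.1 w 94.4
```

View pics/c3.png

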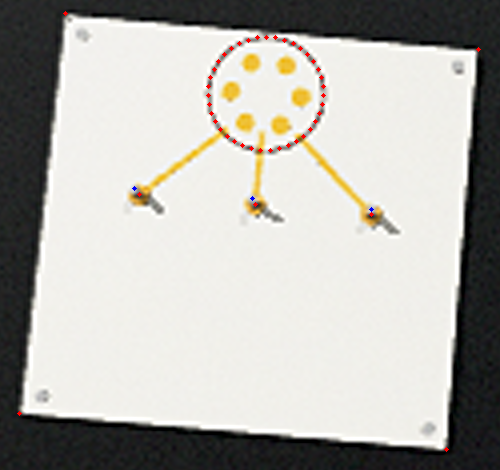

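```bash
cat >> h.py <<'E'
def plan(*wps,start=None):
    """wps (x,y,z,yaw) mm,deg; prints per call turn_z(rad) and tool shift(mm) chunks (<=190mm,<=33deg)"""
    o=r.get_obs()
    from scipy.spatial.transform import Rotation as R
    M=R.from_quat(o["ee_rot"]).as_matrix();p=o["ee_pos"]*1000
    yaw=np.rad2deg(np.arctan2(M[1,1],M[0,1]))
    tilt=np.rad2deg(np.arccos(min(1,-M[2,2])))
    print("tcp",np.round(p,1),"yaw",round(yaw,1),"tilt",round(tilt,2),"w",round(o["gripper_width"]*1000,1),"clock",round(o["clock"],2),"F",np.round(o["wrist_force"],1),"q",np.round(o["q"],2))
    cur=np.r_[p,yaw]
    if start is not None: cur=np.array(start,float)
    for w in wps:
        w=np.array(w,float);dl=w-cur
        n=int(max(1,np.ceil(np.linalg.norm(dl[:3])/190),np.ceil(abs(dl[3])/34)))
        for i in range(n):
            nx=cur+dl/n;t=np.deg2rad(cur[3]);D=(nx-cur)[:3]
            sx=-np.sin(t)*D[0]+np.cos(t)*D[1];sy=np.cos(t)*D[0]+np.sin(t)*D[1]
            print("  turn z %.3f  shift [%.1f %.1f %.1f] -> %s"%(-np.deg2rad(dl[3]/n),sx,sy,-D[2],np.round(nx,1)));cur=nx
E
python3 - <<'E'
from h import *
plan((580,150,200,0),(459,-301,120,-90),(459,-301,9,-90))
E
```

```text
tcp [240.1 630.5 204.9] yaw 69.2 tilt 0.06 w 94.4 clock 0.1 F [-0.3 -0.3  1.2] q [-1.36  0.43  0.07  1.61 -0.03  1.11 -0.07]
  turn z 0.302  shift [-122.2 -82.0 1.2] -> [325.1 510.4 203.7  51.9]
  turn z 0.302  shift [-141.0 -42.0 1.2] -> [410.  390.2 202.4  34.6]
  turn z 0.302  shift [-147.1 1.8 1.2] -> [495.  270.1 201.2  17.3]
  turn z 0.302  shift [-139.9 45.4 1.2] -> [580. 150. 200.   0.]
  turn z 0.524  shift [-150.3 -40.3 26.7] -> [ 5.397e+02 -3.000e-01  1.733e+02 -3.000e+01]
  turn z 0.524  shift [-150.4 40.2 26.7] -> [ 499.3 -150.7  146.7  -60. ]
  turn z 0.524  shift [-110.1 110.0 26.7] -> [ 459. -301.  120.  -90.]
  turn z -0.000  shift [0.0 0.0 111.0] -> [ 459. -301.    9.  -90.]
```

Call:
play_rows:
  increments:
    - [[0,0,0.302],[-122,-82,1],0]
    - [[0,0,0.302],[-122,-82,1],0]
    - [[0,0,0.302],[-122,-82,1],0]
    - [[0,0,0.302],[-122,-82,1],0]
    - [[0,0,0.302],[-122,-82,1],0]

```text
clock: 0.52
ee_pos: [0.3291, 0.5059, 0.2046]
ee_rot: [0.33, 0.944, -0.001, 0.001]
wrist_force: [0.8, 0.7, 0.1]
gripper_width: 0.0936
```

Call:
play_rows:
  increments:
    - [[0,0,0.302],[-141,-42,1],0]
    - [[0,0,0.302],[-141,-42,1],0]
    - [[0,0,0.302],[-141,-42,1],0]
    - [[0,0,0.302],[-141,-42,1],0]
    - [[0,0,0.302],[-141,-42,1],0]

```text
clock: 0.93
ee_pos: [0.4131, 0.3859, 0.2036]
ee_rot: [0.468, 0.884, -0.0, 0.001]
wrist_force: [-0.1, 1.2, 0.1]
gripper_width: 0.0938
```

Call:
play_rows:
  increments:
    - [[0,0,0.302],[-147,2,1],0]
    - [[0,0,0.302],[-147,2,1],0]
    - [[0,0,0.302],[-147,2,1],0]
    - [[0,0,0.302],[-147,2,1],0]
    - [[0,0,0.302],[-147,2,1],0]

```text
clock: 1.35
ee_pos: [0.4976, 0.2661, 0.2025]
ee_rot: [0.596, 0.803, -0.0, 0.001]
wrist_force: [-0.4, 0.1, -0.2]
gripper_width: 0.0938
```

Call:
play_rows:
  increments:
    - [[0,0,0.302],[-140,45,1],0]
    - [[0,0,0.302],[-140,45,1],0]
    - [[0,0,0.302],[-140,45,1],0]
    - [[0,0,0.302],[-140,45,1],0]
    - [[0,0,0.302],[-140,45,1],0]

```text
clock: 1.77
ee_pos: [0.5816, 0.1458, 0.2014]
ee_rot: [0.709, 0.705, -0.0, 0.001]
wrist_force: [-0.4, 0.1, 0.3]
gripper_width: 0.094
```

```bash
python3 - <<'E'
from h import *
plan((459,-301,120,-90),(459,-301,9,-90))
E
```

```text
tcp [581.6 145.8 201.4] yaw -0.4 tilt 0.12 w 94.0 clock 1.77 F [-0.4  0.1  0.3] q [-0.77  0.34  0.52  1.81 -0.19  1.05 -0.18]
  turn z 0.521  shift [-149.2 -39.9 27.1] -> [540.7  -3.1 174.2 -30.2]
  turn z 0.521  shift [-149.2 39.7 27.1] -> [ 499.9 -152.1  147.1  -60.1]
  turn z 0.521  shift [-109.6 108.8 27.1] -> [ 459. -301.  120.  -90.]
  turn z -0.000  shift [0.0 0.0 111.0] -> [ 459. -301.    9.  -90.]
```

Call:
play_rows:
  increments:
    - [[0,0,0.521],[-149,-40,27],0]
    - [[0,0,0.521],[-149,-40,27],0]
    - [[0,0,0.521],[-149,-40,27],0]
    - [[0,0,0.521],[-149,-40,27],0]
    - [[0,0,0.521],[-149,-40,27],0]

```text
clock: 2.18
ee_pos: [0.5369, -0.0039, 0.1737]
ee_rot: [0.869, 0.495, -0.001, -0.0]
wrist_force: [-1.4, -0.2, -0.2]
gripper_width: 0.0943
```

Call:
play_rows:
  increments:
    - [[0,0,0.521],[-149,40,27],0]
    - [[0,0,0.521],[-149,40,27],0]
    - [[0,0,0.521],[-149,40,27],0]
    - [[0,0,0.521],[-149,40,27],0]
    - [[0,0,0.521],[-149,40,27],0]

```text
clock: 2.6
ee_pos: [0.4974, -0.1525, 0.1469]
ee_rot: [0.967, 0.254, -0.001, 0.0]
wrist_force: [-1.1, -0.4, -0.5]
gripper_width: 0.0941
```

Call:
play_rows:
  increments:
    - [[0,0,0.521],[-110,109,27],0]
    - [[0,0,0.521],[-110,109,27],0]
    - [[0,0,0.521],[-110,109,27],0]
    - [[0,0,0.521],[-110,109,27],0]
    - [[0,0,0.521],[-110,109,27],0]

```text
clock: 3.02
ee_pos: [0.4572, -0.302, 0.1199]
ee_rot: [1.0, -0.003, -0.001, 0.001]
wrist_force: [-0.7, 0.7, -0.5]
gripper_width: 0.0945
```

```bash
python3 - <<'E'
from h import *
shot("b")
plan((459,-301,9,-90))
E
```

```text
tcp [ 459.3 -297.6  119.9] yaw -89.7 tilt 0.08 w 93.9 clock 3.12 F [-0.4  1.1 -0.1] q [-0.25  0.46  0.91  2.01 -0.46  0.89 -0.66]
  turn z 0.006  shift [-0.3 3.4 110.9] -> [ 459. -301.    9.  -90.]
```

View pics/b_top.png

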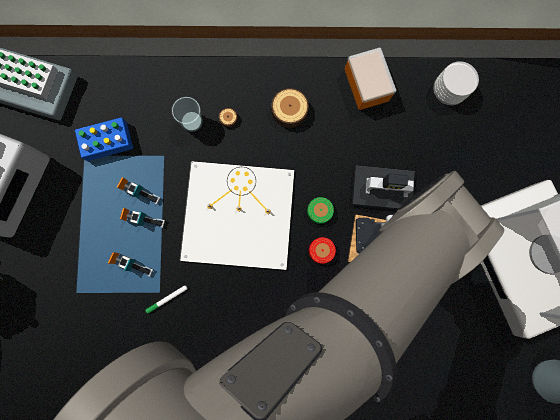

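View pics/b_side.png

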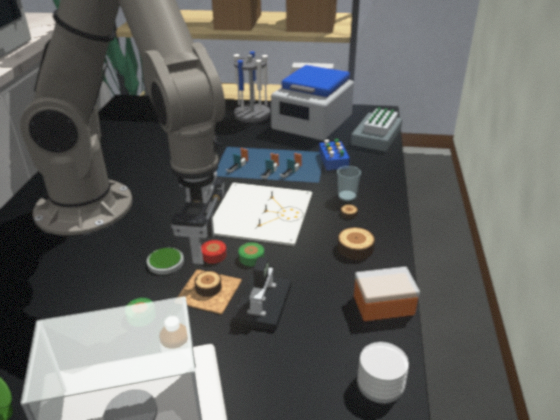

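```bash
python3 - <<'E'
from h import *
print(proj("side",np.array([.459,-.3,.12])),proj("side",np.array([.459,-.301,.032])),proj("side",np.array([.459,-.345,.12])))
P,m=seg("b","side",(190,262,228,300),.028,.038); print(len(P),np.median(P,0),rect(P))
P,m=seg("a","side",(190,262,228,300),.028,.038); print(len(P),np.median(P,0),rect(P))
im,d=load("b","side")
cv2.imwrite("pics/c4.png",cv2.resize(im[150:320,120:320],None,fx=3,fy=3,interpolation=cv2.INTER_CUBIC))
E
```

```text
(np.float64(204.58615157034328), np.float64(249.52652445400628)) (np.float64(207.82113225470363), np.float64(278.9683866855439)) (np.float64(199.4200138347172), np.float64(262.1875179031957))
411 [ 0.45817808 -0.3056182   0.03268641] (array([ 457.9, -303.9]), array([61.5, 65.1]), 16.1)
411 [ 0.45824027 -0.30625632  0.0328325 ] (array([ 458. , -303.5]), array([63.7, 62.7]), 77.3)
```

View pics/c4.png

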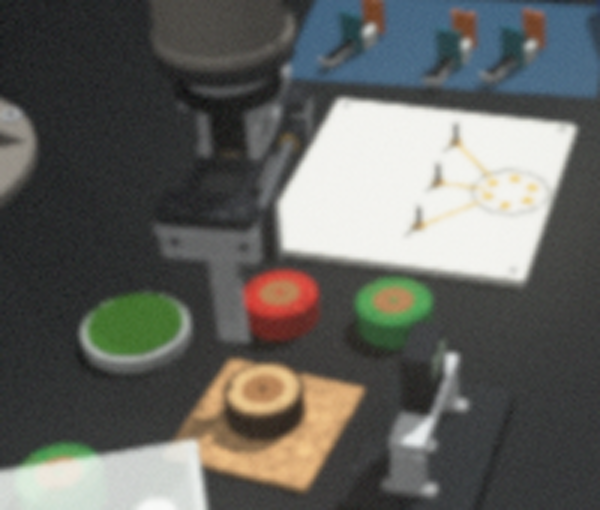

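The side view shows the gripper above the disc, with the disc at (208,283) unmoved. Both cameras agree on about (458.5, -302). I'll descend.

Call:
play_rows:
  increments:
    - [[0,0,0],[0,0,30],0]
    - [[0,0,0],[0,0,55],0]
    - [[0,0,0],[0,0,80],0]
    - [[0,0,0],[0,0,95],0]
    - [[0,0,0],[0,0,100],0]

```text
clock: 3.53
ee_pos: [0.4596, -0.2946, 0.0183]
ee_rot: [1.0, 0.006, -0.001, -0.001]
wrist_force: [0.2, 0.3, 0.3]
gripper_width: 0.0939
```

```bash
python3 - <<'E'
from h import *
plan((458.5,-302,9,-90))
E
```

```text
tcp [ 459.6 -294.6   18.3] yaw -89.3 tilt 0.18 w 93.9 clock 3.53 F [0.2 0.3 0.3] q [-0.13  0.6   0.75  2.07 -0.62  0.72 -0.53]
  turn z 0.012  shift [-1.2 7.4 9.3] -> [ 458.5 -302.     9.   -90. ]
```

Call:
play_rows:
  increments:
    - [[0,0,0.012],[-1,7,9],0]
    - [[0,0,0.012],[-1,7,9],0]
    - [[0,0,0.012],[-1,7,9],0]

```text
clock: 3.78
ee_pos: [0.4589, -0.3046, 0.012]
ee_rot: [1.0, -0.002, 0.0, 0.0]
wrist_force: [-0.0, -0.3, -0.1]
gripper_width: 0.094
```

Call:
play_rows:
  increments:
    - [[0,0,0],[0,0,0],0.5]
    - [[0,0,0],[0,0,0],0.5]
    - [[0,0,0],[0,0,0],0.5]
    - [[0,0,0],[0,0,0],0.5]
    - [[0,0,0],[0,0,0],0.5]
  force: 15

```text
clock: 4.2
ee_pos: [0.4587, -0.3042, 0.0117]
ee_rot: [1.0, -0.003, 0.0, -0.0]
wrist_force: [-0.1, 1.0, 0.3]
gripper_width: 0.0639
```

```bash
python3 - <<'E'
from h import *
plan((458.7,-304,120,-90),(614,24,100,-45),(614,24,18,-45))
E
```

```text
tcp [ 458.7 -304.2   11.7] yaw -90.3 tilt 0.02 w 63.9 clock 4.2 F [-0.1  1.   0.3] q [-0.1   0.61  0.74  2.06 -0.64  0.71 -0.52]
  turn z -0.005  shift [-0.0 -0.2 -108.3] -> [ 458.7 -304.   120.   -90. ]
  turn z -0.393  shift [77.7 -164.0 10.0] -> [ 536.4 -140.   110.   -67.5]
  turn z -0.393  shift [134.5 -121.8 10.0] -> [614.  24. 100. -45.]
  turn z -0.000  shift [0.0 0.0 82.0] -> [614.  24.  18. -45.]
```

Call:
play_rows:
  increments:
    - [[0,0,0],[0,0,-25],0.5]
    - [[0,0,0],[0,0,-55],0.5]
    - [[0,0,0],[0,0,-85],0.5]
    - [[0,0,0],[0,0,-108],0.5]
    - [[0,0,0],[0,0,-108],0.5]

```text
clock: 4.62
ee_pos: [0.4601, -0.3056, 0.1233]
ee_rot: [1.0, -0.003, 0.002, 0.001]
wrist_force: [0.2, 0.2, -0.3]
gripper_width: 0.0635
```

```bash
python3 - <<'E'
from h import *
plan((614,24,100,-45),(614,24,18,-45))
E
```

```text
tcp [ 460.1 -305.6  123.3] yaw -90.3 tilt 0.28 w 63.5 clock 4.62 F [ 0.2  0.2 -0.3] q [-0.24  0.46  0.92  2.   -0.47  0.9  -0.65]
  turn z -0.396  shift [76.0 -165.2 11.6] -> [ 537.  -140.8  111.6  -67.7]
  turn z -0.396  shift [133.8 -123.2 11.6] -> [614.  24. 100. -45.]
  turn z -0.000  shift [0.0 0.0 82.0] -> [614.  24.  18. -45.]
```

Call:
play_rows:
  increments:
    - [[0,0,-0.396],[76,-165,11],0.5]
    - [[0,0,-0.396],[76,-165,11],0.5]
    - [[0,0,-0.396],[76,-165,11],0.5]
    - [[0,0,-0.396],[76,-165,11],0.5]
    - [[0,0,-0.396],[76,-165,11],0.5]

```text
clock: 5.03
ee_pos: [0.5374, -0.1337, 0.1076]
ee_rot: [0.98, 0.198, 0.0, -0.001]
wrist_force: [0.3, 0.5, -0.6]
gripper_width: 0.064
```

Call:
play_rows:
  increments:
    - [[0,0,-0.396],[134,-123,11],0.5]
    - [[0,0,-0.396],[134,-123,11],0.5]
    - [[0,0,-0.396],[134,-123,11],0.5]
    - [[0,0,-0.396],[134,-123,11],0.5]
    - [[0,0,-0.396],[134,-123,11],0.5]

```text
clock: 5.45
ee_pos: [0.6139, 0.0316, 0.0964]
ee_rot: [0.922, 0.387, 0.0, -0.001]
wrist_force: [-0.6, 1.0, -0.5]
gripper_width: 0.0632
```

Call:
play_rows:
  increments:
    - [[0,0,0],[0,0,15],0.5]
    - [[0,0,0],[0,0,30],0.5]
    - [[0,0,0],[0,0,45],0.5]
    - [[0,0,0],[0,0,55],0.5]
    - [[0,0,0],[0,0,55],0.5]

```text
clock: 5.87
ee_pos: [0.611, 0.0248, 0.0402]
ee_rot: [0.924, 0.383, -0.002, -0.0]
wrist_force: [-0.5, 0.7, -0.9]
gripper_width: 0.0637
```

```bash
python3 - <<'E'
from h import *
shot("c")
plan((614,24,16,-45))
P,m=seg("c","side",(265,185,320,235),.03,.12); print(len(P),P.mean(0) if len(P) else 0)
im,d=load("c","side")
cv2.imwrite("pics/c5.png",cv2.resize(im[120:300,170:370],None,fx=3,fy=3,interpolation=cv2.INTER_CUBIC))
E
```

```text
tcp [612.3  24.6  42.4] yaw -45.0 tilt 0.04 w 63.8 clock 5.97 F [ 0.8  0.4 -0.7] q [-0.59  0.59  0.6   1.9  -0.45  0.79 -0.53]
  turn z 0.001  shift [0.7 1.6 26.4] -> [614.  24.  16. -45.]
528 [0.61050673 0.01091583 0.06666223]
```

View pics/c5.png

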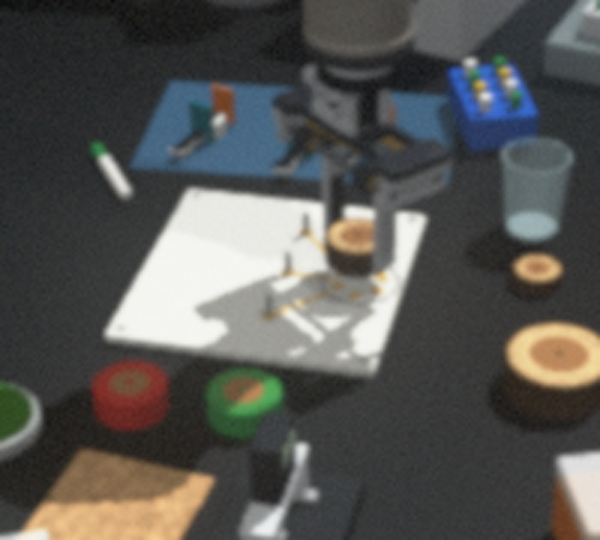

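The disc is held above the circle. I'll lower it gently.

Call:
play_rows:
  increments:
    - [[0,0,0],[1,1.5,10],0.5]
    - [[0,0,0],[1,1.5,18],0.5]
    - [[0,0,0],[1,1.5,23],0.5]
    - [[0,0,0],[1,1.5,25],0.5]
    - [[0,0,0],[1,1.5,25],0.5]

```text
clock: 6.38
ee_pos: [0.6138, 0.0246, 0.0169]
ee_rot: [0.924, 0.383, -0.0, -0.0]
wrist_force: [0.3, 0.7, -1.1]
gripper_width: 0.0639
```

Call:
play_rows:
  increments:
    - [[0,0,0],[0,0,0.5],0.5]
    - [[0,0,0],[0,0,1],0.5]
    - [[0,0,0],[0,0,1],0.5]

```text
clock: 6.63
ee_pos: [0.6144, 0.0246, 0.0166]
ee_rot: [0.924, 0.383, 0.0, 0.0]
wrist_force: [-0.5, -0.1, 0.3]
gripper_width: 0.064
```

```bash
python3 - <<'E'
from h import *
plan((614,24,15.7,-45))
E
```

```text
tcp [614.4  24.6  16.6] yaw -44.9 tilt 0.02 w 64.0 clock 6.63 F [-0.5 -0.1  0.3] q [-0.57  0.63  0.57  1.91 -0.48  0.75 -0.51]
  turn z 0.001  shift [-0.7 0.2 0.9] -> [614.   24.   15.7 -45. ]
```

Call:
play_rows:
  increments:
    - [[0,0,0],[0,0,1],0.5]
    - [[0,0,0],[0,0,1],0.5]
    - [[0,0,0],[0,0,1],0.2]
    - [[0,0,0],[0,0,1],0.1]
    - [[0,0,0],[0,0,1],0]

```text
clock: 7.05
ee_pos: [0.6143, 0.0247, 0.0155]
ee_rot: [0.924, 0.383, 0.0, 0.0]
wrist_force: [-0.9, -0.7, -0.2]
gripper_width: 0.0801
```

Call:
play_rows:
  increments:
    - [[0,0,0],[0,0,0],0]
    - [[0,0,0],[0,0,-25],0]
    - [[0,0,0],[0,0,-60],0]
    - [[0,0,0],[0,0,-100],0]
    - [[0,0,0],[0,0,-140],0]

```text
clock: 7.47
ee_pos: [0.6136, 0.0243, 0.1567]
ee_rot: [0.924, 0.383, -0.001, 0.0]
wrist_force: [0.3, 1.0, 0.2]
gripper_width: 0.0945
```

```bash
python3 - <<'E'
from h import *
plan((593.5,-337,190,-5.3),(593.5,-337,80,-5.3))
E
```

```text
tcp [613.6  24.3 156.7] yaw -45.0 tilt 0.09 w 94.5 clock 7.47 F [0.3 1.  0.2] q [-0.67  0.45  0.7   1.82 -0.34  0.99 -0.62]
  turn z -0.346  shift [-134.9 120.5 -16.6] -> [ 603.5 -156.3  173.4  -25.1]
  turn z -0.346  shift [-167.8 67.6 -16.6] -> [ 593.5 -337.   190.    -5.3]
  turn z 0.000  shift [0.0 0.0 110.0] -> [ 593.5 -337.    80.    -5.3]
```

Call:
play_rows:
  increments:
    - [[0,0,-0.346],[-135,120,-17],0]
    - [[0,0,-0.346],[-135,120,-17],0]
    - [[0,0,-0.346],[-135,120,-17],0]
    - [[0,0,-0.346],[-135,120,-17],0]
    - [[0,0,-0.346],[-135,120,-17],0]

```text
clock: 7.88
ee_pos: [0.6026, -0.1624, 0.1738]
ee_rot: [0.845, 0.534, 0.0, 0.001]
wrist_force: [0.1, -0.8, 0.3]
gripper_width: 0.0941
```

Call:
play_rows:
  increments:
    - [[0,0,-0.346],[-168,68,-17],0]
    - [[0,0,-0.346],[-168,68,-17],0]
    - [[0,0,-0.346],[-168,68,-17],0]
    - [[0,0,-0.346],[-168,68,-17],0]
    - [[0,0,-0.346],[-168,68,-17],0]

```text
clock: 8.3
ee_pos: [0.5921, -0.3431, 0.1904]
ee_rot: [0.74, 0.672, -0.001, 0.001]
wrist_force: [-0.3, -0.8, -0.1]
gripper_width: 0.0942
```

Call:
play_rows:
  increments:
    - [[0,0,0],[0,0,0],0]
    - [[0,0,0],[0,0,0],0]

```text
clock: 8.47
ee_pos: [0.5935, -0.3379, 0.1893]
ee_rot: [0.74, 0.673, -0.0, -0.0]
wrist_force: [-0.1, -0.1, 0.3]
gripper_width: 0.0942
```

```bash
python3 - <<'E'
from h import *
shot("d")
plan((593.5,-337,80,-5.3))
P,m=seg("d","top",(215,155,265,205),.03,.045); print("disc",len(P),np.median(P,0),rect(P))
for t in "ad":
    P,m=seg(t,"side",(235,255,300,330),.115,.135); print("housing side",len(P),np.median(P,0),rect(P) if len(P)>5 else 0)
    P,m=seg(t,"side",(225,255,300,330),.064,.080); print("bridge side",len(P),np.median(P,0),rect(P) if len(P)>5 else 0)
im,d=load("d","side")
cv2.imwrite("pics/c6.png",cv2.resize(im[150:350,150:350],None,fx=3,fy=3,interpolation=cv2.INTER_CUBIC))
E
```

```text
tcp [ 594.4 -335.4  189.1] yaw -5.2 tilt 0.05 w 93.9 clock 8.57 F [-1.2 -0.  -0.2] q [ 0.02  0.5   0.57  1.63 -0.3   1.1   0.58]
  turn z 0.001  shift [-1.7 -0.8 109.1] -> [ 593.5 -337.    80.    -5.3]
disc 530 [0.61418111 0.02481078 0.03700535] (array([614.1,  23.9]), array([62.6, 61.6]), 0.1)
housing side 201 [ 0.59471663 -0.34518493  0.12544771] (array([ 593.5, -340.2]), array([48.5, 25.7]), 82.2)
bridge side 249 [ 0.59543405 -0.36636453  0.07195903] (array([ 594.2, -339.9]), array([106.3,  26.1]), 83.3)
housing side 207 [ 0.59464839 -0.34529414  0.12580991] (array([ 593.5, -339.5]), array([47., 25.]), 82.9)
bridge side 242 [ 0.59562998 -0.36834093  0.07202011] (array([ 593.5, -340. ]), array([106.9,  27. ]), 84.3)
```

View pics/c6.png

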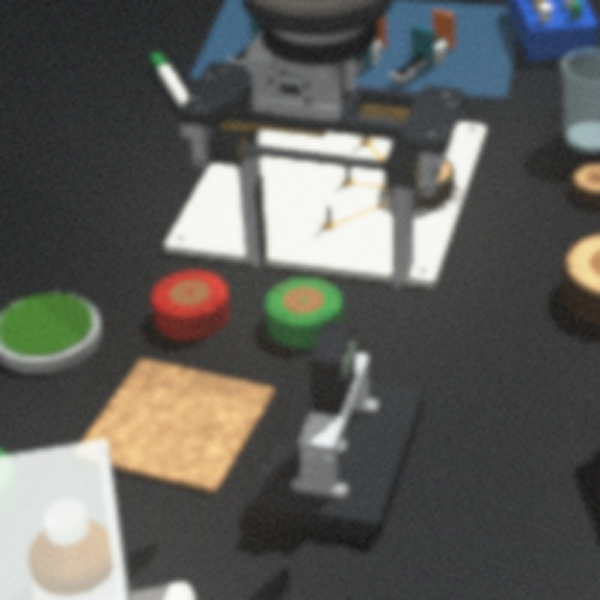

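View pics/d_top.png

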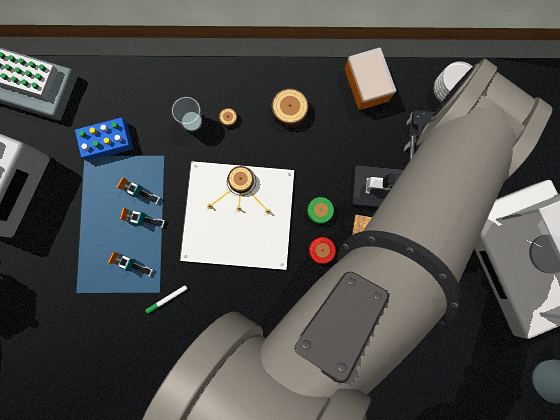

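The disc is centred in the circle at (614.1, 23.9). The gauge is at about (594, -338) with its jaw axis at -5.3°. I'll descend.

Call:
play_rows:
  increments:
    - [[0,0,0],[-2,0,30],0]
    - [[0,0,0],[-2,0,60],0]
    - [[0,0,0],[-2,0,90],0]
    - [[0,0,0],[-2,0,105],0]
    - [[0,0,0],[-2,0,109],0]

```text
clock: 8.98
ee_pos: [0.5933, -0.3363, 0.0777]
ee_rot: [0.738, 0.675, -0.001, -0.002]
wrist_force: [0.4, 0.2, 0.8]
gripper_width: 0.0939
```

Call:
play_rows:
  increments:
    - [[0,0,0],[0,0,0],0]
    - [[0,0,0],[0,0,0],0]
    - [[0,0,0],[0,0,0],0]

```text
clock: 9.23
ee_pos: [0.595, -0.339, 0.0823]
ee_rot: [0.739, 0.674, 0.0, 0.001]
wrist_force: [-0.1, -0.7, 0.6]
gripper_width: 0.0941
```

Call:
play_rows:
  increments:
    - [[0,0,0],[0,0,0],0.5]
    - [[0,0,0],[0,0,0],0.9]
    - [[0,0,0],[0,0,0],0.9]
    - [[0,0,0],[0,0,0],0.9]
    - [[0,0,0],[0,0,0],0.9]
  force: 20

```text
clock: 9.65
ee_pos: [0.5941, -0.3386, 0.0807]
ee_rot: [0.739, 0.674, 0.0, 0.0]
wrist_force: [0.8, 0.5, -0.4]
gripper_width: 0.0642
```

Call:
play_rows:
  increments:
    - [[0,0,0],[0,0,0],0.9]
    - [[0,0,0],[0,0,0],0.9]
    - [[0,0,0],[0,0,0],0.9]

```text
clock: 9.9
ee_pos: [0.594, -0.3387, 0.0804]
ee_rot: [0.739, 0.674, -0.0, -0.0]
wrist_force: [-1.0, -0.1, 0.3]
gripper_width: 0.044
```

Call:
play_rows:
  increments:
    - [[0,0,0],[0,0,0],0.9]
    - [[0,0,0],[0,0,0],0.9]
    - [[0,0,0],[0,0,0],0.9]
    - [[0,0,0],[0,0,0],0.9]
    - [[0,0,0],[0,0,0],0.9]

```text
clock: 10.32
ee_pos: [0.594, -0.3387, 0.0805]
ee_rot: [0.739, 0.674, -0.0, 0.0]
wrist_force: [0.7, 0.2, -0.1]
gripper_width: 0.0236
```

Call:
play_rows:
  increments:
    - [[0,0,0],[0,0,-15],0.9]
    - [[0,0,0],[0,0,-35],0.9]
    - [[0,0,0],[0,0,-60],0.9]
    - [[0,0,0],[0,0,-85],0.9]
    - [[0,0,0],[0,0,-90],0.9]

```text
clock: 10.73
ee_pos: [0.5953, -0.3399, 0.1755]
ee_rot: [0.739, 0.674, 0.001, 0.002]
wrist_force: [0.9, -1.3, -2.7]
gripper_width: 0.024
```

```bash
python3 - <<'E'
from h import *
plan((614,24,150,-5),(614,24,71,-5))
E
```

```text
tcp [ 595.3 -339.9  175.5] yaw -5.3 tilt 0.29 w 24.0 clock 10.73 F [ 0.9 -1.3 -2.7] q [ 0.03  0.52  0.57  1.64 -0.31  1.07  0.59]
  turn z -0.003  shift [182.0 -7.5 12.7] -> [ 604.6 -157.9  162.7   -5.2]
  turn z -0.003  shift [182.1 -7.0 12.7] -> [614.  24. 150.  -5.]
  turn z -0.000  shift [0.0 0.0 79.0] -> [614.  24.  71.  -5.]
```

Call:
play_rows:
  increments:
    - [[0,0,0],[35,-1,4],0.9]
    - [[0,0,0],[70,-3,5],0.9]
    - [[0,0,0],[105,-4,8],0.9]
    - [[0,0,0],[145,-6,10],0.9]
    - [[0,0,0],[182,-7.5,12],0.9]

```text
clock: 11.15
ee_pos: [0.6027, -0.1547, 0.1583]
ee_rot: [0.739, 0.674, -0.0, -0.0]
wrist_force: [1.3, 0.4, -4.5]
gripper_width: 0.0241
```

Call:
play_rows:
  increments:
    - [[0,0,0],[38,-1,4],0.9]
    - [[0,0,0],[76,-3,5],0.9]
    - [[0,0,0],[115,-4,8],0.9]
    - [[0,0,0],[155,-6,10],0.9]
    - [[0,0,0],[180,-7,12],0.9]

```text
clock: 11.57
ee_pos: [0.6124, 0.028, 0.1461]
ee_rot: [0.738, 0.675, 0.0, -0.001]
wrist_force: [0.5, 1.4, -3.4]
gripper_width: 0.0241
```

Call:
play_rows:
  increments:
    - [[0,0,0],[0,0,0],0.9]
    - [[0,0,0],[0,0,0],0.9]
    - [[0,0,0],[0,0,0],0.9]

```text
clock: 11.82
ee_pos: [0.6126, 0.0224, 0.1465]
ee_rot: [0.739, 0.674, -0.0, 0.0]
wrist_force: [-0.5, -0.3, -3.8]
gripper_width: 0.0239
```

```bash
python3 - <<'E'
from h import *
shot("e")
plan((614,24,71,-5))
for n,b in(("side",(250,130,340,240)),("top",(200,130,290,215))):
    P,m=seg("e",n,b,.126,.150); print(n,"bridge?",len(P),rect(P) if len(P)>5 else 0)
im,d=load("e","side")
cv2.imwrite("pics/c7.png",cv2.resize(im[100:270,200:370],None,fx=3.5,fy=3.5,interpolation=cv2.INTER_CUBIC))
E
```

```text
tcp [612.7  21.6 146.6] yaw -5.4 tilt 0.03 w 23.8 clock 11.92 F [-0.5  0.1 -3.9] q [-0.54  0.42  0.52  1.83 -0.25  0.96 -0.  ]
  turn z -0.007  shift [2.5 1.0 75.6] -> [614.  24.  71.  -5.]
side bridge? 153 (array([612.1,   3.9]), array([78. , 26.4]), 78.8)
top bridge? 99 (array([606.8, -19. ]), array([20.8, 30.1]), 65.3)
```

View pics/c7.png

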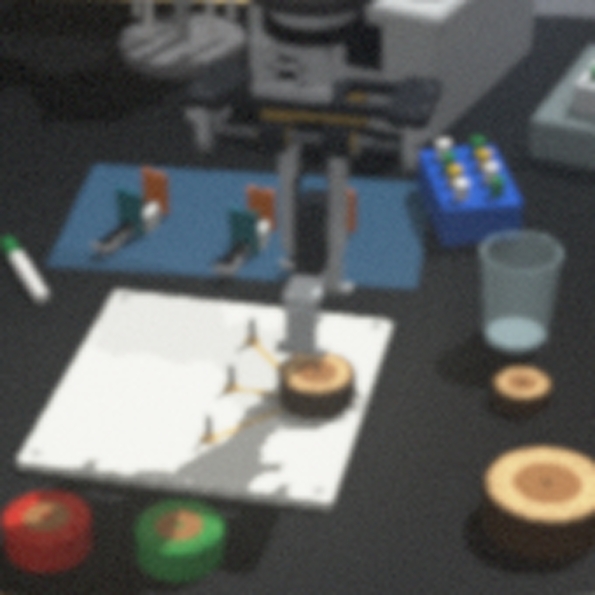

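The gauge hangs level above the disc at crop (315,380). I'll lower it.

Call:
play_rows:
  increments:
    - [[0,0,0],[3,1,15],0.9]
    - [[0,0,0],[3,1,30],0.9]
    - [[0,0,0],[3,1,45],0.9]
    - [[0,0,0],[3,1,58],0.9]
    - [[0,0,0],[3,1,66],0.9]

```text
clock: 12.33
ee_pos: [0.6137, 0.0248, 0.0793]
ee_rot: [0.739, 0.673, -0.0, -0.0]
wrist_force: [-0.3, -0.5, -2.3]
gripper_width: 0.0244
```

Call:
play_rows:
  increments:
    - [[0,0,0],[0,0,2],0.9]
    - [[0,0,0],[0,0,4],0.9]
    - [[0,0,0],[0,0,6],0.9]
    - [[0,0,0],[0,0,8],0.9]
    - [[0,0,0],[0,0,8],0.9]

```text
clock: 12.75
ee_pos: [0.6144, 0.0261, 0.0727]
ee_rot: [0.739, 0.674, 0.0, 0.0]
wrist_force: [-0.4, -0.5, -1.6]
gripper_width: 0.0242
```

```bash
python3 - <<'E'
from h import *
plan((614,24,70.5,-5))
E
```

```text
tcp [614.4  26.1  72.7] yaw -5.3 tilt 0.03 w 24.2 clock 12.75 F [-0.4 -0.5 -1.6] q [-0.51  0.52  0.47  1.88 -0.31  0.82  0.04]
  turn z -0.005  shift [-2.1 -0.2 2.2] -> [614.   24.   70.5  -5. ]
```

Call:
play_rows:
  increments:
    - [[0,0,0],[-2,0,1],0.9]
    - [[0,0,0],[-2,0,2],0.9]
    - [[0,0,0],[-2,0,2.5],0.9]
    - [[0,0,0],[-2,0,2.5],0.9]

```text
clock: 13.08
ee_pos: [0.6142, 0.0239, 0.0704]
ee_rot: [0.739, 0.674, 0.0, 0.0]
wrist_force: [-0.7, -1.6, 3.5]
gripper_width: 0.0237
```

```bash
python3 - <<'E'
from h import *
plan((614,24,70.5,-5))
E
```

```text
tcp [614.2  23.9  70.4] yaw -5.3 tilt 0.04 w 23.7 clock 13.08 F [-0.7 -1.6  3.5] q [-0.5   0.52  0.47  1.88 -0.32  0.82  0.04]
  turn z -0.005  shift [0.1 -0.2 -0.1] -> [614.   24.   70.5  -5. ]
```

Call:
play_rows:
  increments:
    - [[0,0,0],[0,0,0],0.6]
    - [[0,0,0],[0,0,0],0.5]
    - [[0,0,0],[0,0,0],0.3]
    - [[0,0,0],[0,0,0],0.3]
    - [[0,0,0],[0,0,0],0.3]

```text
clock: 13.5
ee_pos: [0.6139, 0.0241, 0.07]
ee_rot: [0.739, 0.674, -0.0, -0.0]
wrist_force: [0.0, -0.3, -0.5]
gripper_width: 0.0534
```

Call:
play_rows:
  increments:
    - [[0,0,0],[0,0,-10],0.3]
    - [[0,0,0],[0,0,-30],0.3]
    - [[0,0,0],[0,0,-50],0.3]
    - [[0,0,0],[0,0,-70],0.3]
    - [[0,0,0],[0,0,-70],0.3]

```text
clock: 13.92
ee_pos: [0.6158, 0.0239, 0.1443]
ee_rot: [0.739, 0.674, 0.002, 0.001]
wrist_force: [1.7, -0.8, 0.5]
gripper_width: 0.0659
```

Call:
play_rows:
  increments:
    - [[0,0,0],[0,0,0],0.3]
    - [[0,0,0],[0,0,0],0.3]
    - [[0,0,0],[0,0,0],0.3]
    - [[0,0,0],[0,0,0],0.3]
    - [[0,0,0],[0,0,0],0.3]

```text
clock: 14.33
ee_pos: [0.6136, 0.024, 0.1394]
ee_rot: [0.739, 0.674, -0.001, -0.0]
wrist_force: [0.2, -0.1, -0.6]
gripper_width: 0.0658
```

Call:
play_rows:
  increments:
    - [[0,0,0],[0,0,0],0.3]
    - [[0,0,0],[0,0,0],0.3]
    - [[0,0,0],[0,0,0],0.3]
    - [[0,0,0],[0,0,0],0.3]
    - [[0,0,0],[0,0,0],0.3]

```text
clock: 14.75
ee_pos: [0.6139, 0.0241, 0.1399]
ee_rot: [0.739, 0.674, -0.0, -0.0]
wrist_force: [-0.3, -0.2, -0.0]
gripper_width: 0.0658
```

Call:
play_rows:
  increments:
    - [[0,0,0],[0,0,0],0.3]
    - [[0,0,0],[0,0,0],0.3]
    - [[0,0,0],[0,0,0],0.3]
    - [[0,0,0],[0,0,0],0.3]
    - [[0,0,0],[0,0,0],0.3]

```text
clock: 15.17
ee_pos: [0.614, 0.0241, 0.14]
ee_rot: [0.739, 0.674, 0.0, 0.0]
wrist_force: [0.6, 0.7, -0.1]
gripper_width: 0.0655
```

Call:
play_rows:
  increments:
    - [[0,0,0],[0,0,0],0.3]
    - [[0,0,0],[0,0,0],0.3]
    - [[0,0,0],[0,0,0],0.3]
    - [[0,0,0],[0,0,0],0.3]
    - [[0,0,0],[0,0,0],0.3]

```text
clock: 15.58
ee_pos: [0.6139, 0.0241, 0.14]
ee_rot: [0.739, 0.674, -0.0, -0.0]
wrist_force: [0.1, -0.4, -0.8]
gripper_width: 0.0657
```

```bash
python3 - <<'E'
from h import *
shot("f")
plan((614,24,70.5,-5))
for n,b in(("side",(250,150,340,240)),("top",(200,130,290,215))):
    P,m=seg("f",n,b,.056,.070); print(n,"bridge",len(P),np.median(P,0),rect(P) if len(P)>5 else 0)
    P,m=seg("f",n,b,.108,.122); print(n,"housing",len(P),np.median(P,0),rect(P) if len(P)>5 else 0)
im,d=load("f","side")
cv2.imwrite("pics/c8.png",cv2.resize(im[130:270,220:360],None,fx=4,fy=4,interpolation=cv2.INTER_CUBIC))
E
```

```text
tcp [613.9  24.1 140. ] yaw -5.3 tilt 0.0 w 65.8 clock 15.68 F [ 0.3 -0.2  0. ] q [-0.54  0.43  0.52  1.83 -0.26  0.94 -0.  ]
  turn z -0.005  shift [-0.1 0.1 69.5] -> [614.   24.   70.5  -5. ]
side bridge 146 [ 0.61691414 -0.00249637  0.06228007] (array([694.8, 130.6]), array([370.7,  99.6]), 71.4)
side housing 102 [0.61396406 0.01801648 0.11527414] (array([613.2,  22.8]), array([47.1, 25. ]), 86.9)
top bridge 121 [ 0.60935049 -0.01241917  0.06245879] (array([610.4, -12.6]), array([27. , 27.4]), 81.5)
top housing 0 [nan nan nan] 0
  return _methods._mean(a, axis=axis, dtype=dtype,
  ret = um.true_divide(
```

View pics/c8.png

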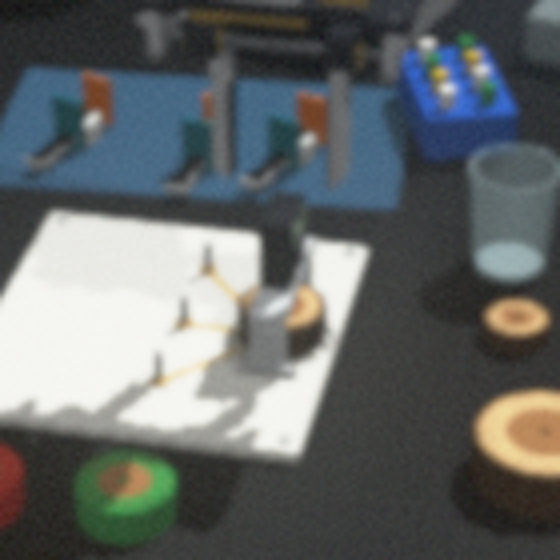

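The gauge stands over the disc by itself: bridge top at 62 mm (legs on the board), housing top at 115 mm, released for over 2 s. Now I'll return it to the granite.

Call:
play_rows:
  increments:
    - [[0,0,0],[0,0,20],0.3]
    - [[0,0,0],[0,0,40],0.3]
    - [[0,0,0],[0,0,58],0.3]
    - [[0,0,0],[0,0,67],0.3]
    - [[0,0,0],[0,0,69.5],0.3]

```text
clock: 16.1
ee_pos: [0.6131, 0.024, 0.069]
ee_rot: [0.739, 0.674, -0.001, -0.001]
wrist_force: [0.2, -1.0, -0.1]
gripper_width: 0.0659
```

Call:
play_rows:
  increments:
    - [[0,0,0],[0,0,0],0.3]
    - [[0,0,0],[0,0,0],0.3]
    - [[0,0,0],[0,0,0],0.9]
    - [[0,0,0],[0,0,0],0.9]
    - [[0,0,0],[0,0,0],0.9]

```text
clock: 16.52
ee_pos: [0.6143, 0.0241, 0.0712]
ee_rot: [0.739, 0.674, 0.0, 0.0]
wrist_force: [-0.3, -0.2, -0.5]
gripper_width: 0.0492
```

Call:
play_rows:
  increments:
    - [[0,0,0],[0,0,0],0.9]
    - [[0,0,0],[0,0,0],0.9]
    - [[0,0,0],[0,0,0],0.9]
    - [[0,0,0],[0,0,0],0.9]
    - [[0,0,0],[0,0,0],0.9]

```text
clock: 16.93
ee_pos: [0.614, 0.0241, 0.0705]
ee_rot: [0.739, 0.674, 0.0, 0.0]
wrist_force: [-0.0, -0.3, 0.6]
gripper_width: 0.0239
```

Call:
play_rows:
  increments:
    - [[0,0,0],[0,0,-15],0.9]
    - [[0,0,0],[0,0,-35],0.9]
    - [[0,0,0],[0,0,-60],0.9]
    - [[0,0,0],[0,0,-80],0.9]
    - [[0,0,0],[0,0,-80],0.9]

```text
clock: 17.35
ee_pos: [0.6156, 0.024, 0.154]
ee_rot: [0.739, 0.674, 0.002, 0.001]
wrist_force: [2.8, -0.3, -3.6]
gripper_width: 0.0238
```

```bash
python3 - <<'E'
from h import *
plan((596,-331,150,-5.3),(596,-331,80.5,-5.3))
E
```

```text
tcp [615.6  24.  154. ] yaw -5.3 tilt 0.25 w 23.8 clock 17.35 F [ 2.8 -0.3 -3.6] q [-0.55  0.42  0.53  1.82 -0.25  0.97 -0.01]
  turn z 0.000  shift [-177.6 6.6 2.0] -> [ 605.8 -153.5  152.    -5.3]
  turn z 0.000  shift [-177.6 6.6 2.0] -> [ 596.  -331.   150.    -5.3]
  turn z -0.000  shift [0.0 0.0 69.5] -> [ 596.  -331.    80.5   -5.3]
```

Call:
play_rows:
  increments:
    - [[0,0,0],[-33,1,0],0.9]
    - [[0,0,0],[-68,2,0],0.9]
    - [[0,0,0],[-105,4,0],0.9]
    - [[0,0,0],[-143,6,0],0.9]
    - [[0,0,0],[-178,7,0],0.9]

```text
clock: 17.77
ee_pos: [0.6037, -0.1557, 0.1495]
ee_rot: [0.739, 0.674, -0.0, -0.0]
wrist_force: [0.3, 0.3, -3.2]
gripper_width: 0.024
```

Call:
play_rows:
  increments:
    - [[0,0,0],[-38,1,0],0.9]
    - [[0,0,0],[-76,2,0],0.9]
    - [[0,0,0],[-115,4,0],0.9]
    - [[0,0,0],[-153,6,0],0.9]
    - [[0,0,0],[-178,7,0],0.9]

```text
clock: 18.18
ee_pos: [0.5935, -0.3357, 0.1493]
ee_rot: [0.74, 0.673, -0.001, -0.0]
wrist_force: [-0.6, 0.3, -3.3]
gripper_width: 0.024
```

Call:
play_rows:
  increments:
    - [[0,0,0],[0,0,20],0.9]
    - [[0,0,0],[0,0,40],0.9]
    - [[0,0,0],[0,0,50],0.9]
    - [[0,0,0],[0,0,55],0.9]
    - [[0,0,0],[0,0,55],0.9]

```text
clock: 18.6
ee_pos: [0.5945, -0.3309, 0.094]
ee_rot: [0.739, 0.674, -0.001, -0.001]
wrist_force: [0.4, -0.2, -2.7]
gripper_width: 0.0238
```

```bash
python3 - <<'E'
from h import *
shot("g")
plan((596,-331,80.5,-5.3))
P,m=seg("g","side",(225,245,310,330),.125,.151);print(rect(P))
P,m=seg("g","side",(225,245,310,330),.08,.1);print(rect(P))
im,d=load("g","side")
cv2.imwrite("pics/c9.png",cv2.resize(im[200:350,180:330],None,fx=4,fy=4,interpolation=cv2.INTER_CUBIC))
E
```

```text
tcp [ 595.5 -331.5   96. ] yaw -5.2 tilt 0.02 w 24.3 clock 18.7 F [-0.7 -0.9 -2.8] q [ 0.04  0.6   0.53  1.7  -0.36  0.94  0.62]
  turn z 0.001  shift [0.6 0.5 15.5] -> [ 596.  -331.    80.5   -5.3]
(array([ 594.3, -335.5]), array([44.6, 46.9]), 47.6)
(array([ 593.7, -355.3]), array([35.9, 60.1]), 3.4)
```

View pics/c9.png

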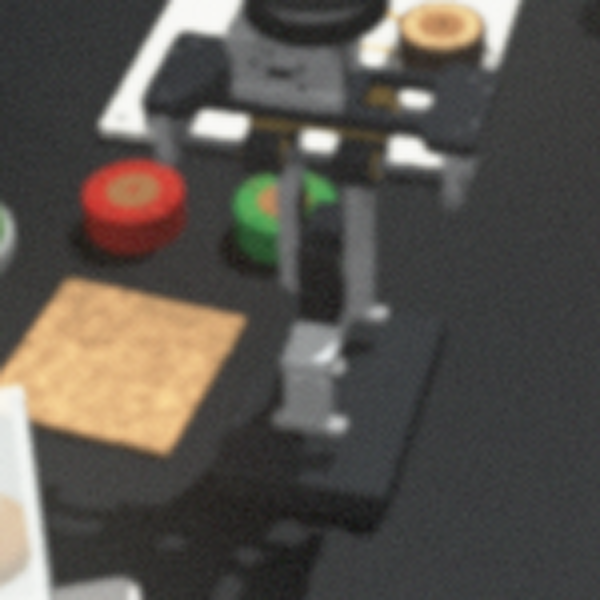

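Call:
play_rows:
  increments:
    - [[0,0,0],[0.5,0.5,6],0.9]
    - [[0,0,0],[0.5,0.5,10],0.9]
    - [[0,0,0],[0.5,0.5,13],0.9]
    - [[0,0,0],[0.5,0.5,14.5],0.9]
    - [[0,0,0],[0.5,0.5,15],0.9]

```text
clock: 19.12
ee_pos: [0.5958, -0.3311, 0.0805]
ee_rot: [0.739, 0.674, 0.0, -0.0]
wrist_force: [-0.8, 4.0, 3.5]
gripper_width: 0.0241
```

Call:
play_rows:
  increments:
    - [[0,0,0],[0,0,0.5],0.9]
    - [[0,0,0],[0,0,1],0.9]
    - [[0,0,0],[0,0,1.5],0.9]
    - [[0,0,0],[0,0,1.5],0.9]

```text
clock: 19.45
ee_pos: [0.5959, -0.3311, 0.0805]
ee_rot: [0.739, 0.674, 0.0, -0.0]
wrist_force: [-5.8, 6.6, 17.5]
gripper_width: 0.0239
```

Call:
play_rows:
  increments:
    - [[0,0,0],[0,0,-1.5],0.9]
    - [[0,0,0],[0,0,-1.5],0.8]
    - [[0,0,0],[0,0,-1.5],0.5]
    - [[0,0,0],[0,0,-1.5],0.3]
    - [[0,0,0],[0,0,-1.5],0.2]

```text
clock: 19.87
ee_pos: [0.5958, -0.3314, 0.0805]
ee_rot: [0.739, 0.674, -0.0, 0.0]
wrist_force: [-0.3, -0.3, 0.7]
gripper_width: 0.0406
```

Call:
play_rows:
  increments:
    - [[0,0,0],[0,0,0],0.2]
    - [[0,0,0],[0,0,-10],0.2]
    - [[0,0,0],[0,0,-40],0.2]
    - [[0,0,0],[0,0,-75],0.2]
    - [[0,0,0],[0,0,-110],0.2]

```text
clock: 20.28
ee_pos: [0.5952, -0.3313, 0.1922]
ee_rot: [0.739, 0.674, -0.0, -0.0]
wrist_force: [0.4, 0.9, 0.3]
gripper_width: 0.0735
```

```bash
python3 - <<'E'
from h import *
plan((560,-150,200,-30),(560,100,200,-70))
E
```

```text
tcp [ 595.2 -331.3  192.2] yaw -5.3 tilt 0.06 w 73.5 clock 20.28 F [0.4 0.9 0.3] q [ 0.01  0.5   0.58  1.63 -0.3   1.1   0.57]
  turn z 0.431  shift [177.3 -51.8 -7.8] -> [ 560. -150.  200.  -30.]
  turn z 0.349  shift [108.3 -62.5 -0.0] -> [560. -25. 200. -50.]
  turn z 0.349  shift [80.3 -95.8 -0.0] -> [560. 100. 200. -70.]
```

Call:
play_rows:
  increments:
    - [[0,0,0.431],[177,-52,-8],0.3]
    - [[0,0,0.431],[177,-52,-8],0.3]
    - [[0,0,0.431],[177,-52,-8],0.3]
    - [[0,0,0.431],[177,-52,-8],0.3]
    - [[0,0,0.431],[177,-52,-8],0.3]

```text
clock: 20.7
ee_pos: [0.5596, -0.1457, 0.199]
ee_rot: [0.866, 0.499, 0.0, -0.001]
wrist_force: [1.1, 0.7, 0.9]
gripper_width: 0.0659
```

Call:
play_rows:
  increments:
    - [[0,0,0.349],[108,-63,0],0.3]
    - [[0,0,0.349],[108,-63,0],0.3]
    - [[0,0,0.349],[108,-63,0],0.3]
    - [[0,0,0.349],[108,-63,0],0.3]
    - [[0,0,0.349],[108,-63,0],0.3]

```text
clock: 21.12
ee_pos: [0.5597, -0.0207, 0.1989]
ee_rot: [0.939, 0.344, 0.0, -0.001]
wrist_force: [0.4, -0.9, 0.3]
gripper_width: 0.0659
```

```bash
python3 - <<'E'
from h import *
shot("i")
plan((590,290,130,-115),start=None)
def rep(name,*a):
    P,m=seg("i",*a)
    if len(P)<5: print(name,len(P));return
    print(name,len(P),"med",np.round(np.median(P,0)*1000,1),"rect",*rect(P))
for i,b in enumerate([(110,170,150,205),(112,203,153,228),(100,245,145,275)]):
    rep(f"orange{i}","top",b,.040,.06,((5,150,80),(20,255,255)))
    rep(f"teal{i}","top",b,.036,.06,((75,120,40),(100,255,255)))
rep("housing","top",(350,160,420,215),.115,.135)
rep("housing","side",(225,245,310,330),.115,.135)
rep("bridge","side",(225,245,310,330),.064,.08)
rep("granite","top",(350,160,418,215),.015,.027)
rep("granite","side",(225,245,330,360),.015,.025)
E
```

```text
tcp [559.6 -25.1 199. ] yaw -49.9 tilt 0.03 w 65.8 clock 21.22 F [ 0.4 -0.9  0.4] q [-0.68  0.3   0.75  1.91 -0.24  1.02 -0.7 ]
  turn z 0.569  shift [113.2 -110.6 34.5] -> [574.8 132.5 164.5 -82.4]
  turn z 0.569  shift [35.8 -154.2 34.5] -> [ 590.  290.  130. -115.]
orange0 24 med [603.1 312.8  44.8] rect [602.9 312.5] [ 6.1 26.7] 68.7
teal0 33 med [583.8 275.   45. ] rect [585.2 275.1] [ 5.  28.7] 60.3
orange1 26 med [527.9 304.   45. ] rect [528.1 304.2] [ 4.9 25.3] 77.8
teal1 32 med [516.1 263.3  43.6] rect [517.9 263.8] [ 5.5 28.5] 76.8
orange2 29 med [423.9 326.2  45.3] rect [423.  326.1] [ 5.2 26.3] 66.1
teal2 33 med [407.6 285.9  43.8] rect [406.6 286.9] [ 3.8 29. ] 63.9
housing 234 med [ 594.8 -328.1  125.6] rect [ 596.2 -330. ] [47.  24.9] 84.4
housing 200 med [ 595.8 -338.   125.7] rect [ 595.3 -334. ] [47.1 24.8] 82.1
bridge 236 med [ 596.8 -361.9   72.2] rect [ 595.1 -333.6] [105.9  25.8] 85.1
granite 1701 med [ 580.8 -321.2   20.1] rect [ 595.7 -330.7] [150.9 100.7] 84.2
granite 1613 med [ 604.  -346.9   20.4] rect [ 579.1 -282. ] [146.2 282.1] 16.5
```

View pics/i_top.png

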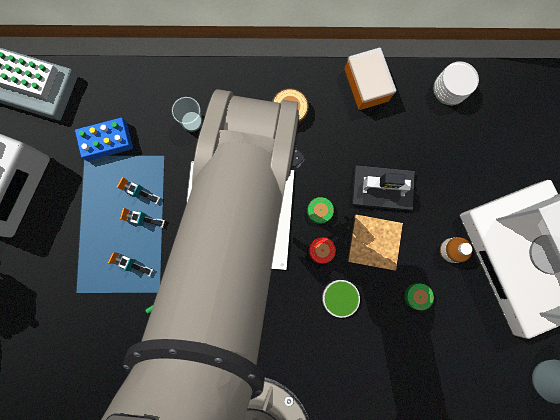

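View pics/i_side.png

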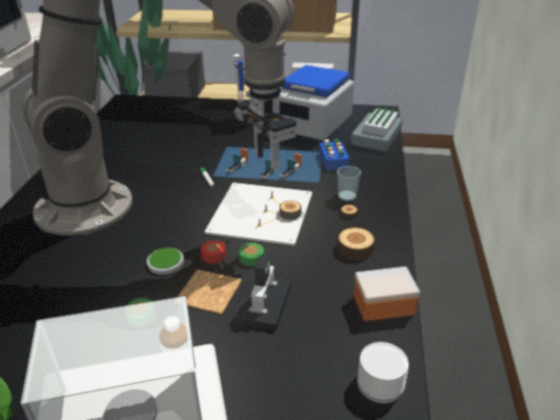

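The top view shows the gauge centred on the granite (housing at (596, -330), plate centre (595.7, -330.7)) and the clips unmoved. Next is the top clip at (139,190).

Call:
play_rows:
  increments:
    - [[0,0,0.569],[113,-111,34],0.3]
    - [[0,0,0.569],[113,-111,34],0.3]
    - [[0,0,0.569],[113,-111,34],0.3]
    - [[0,0,0.569],[113,-111,34],0.3]
    - [[0,0,0.569],[113,-111,34],0.3]

```text
clock: 21.63
ee_pos: [0.5746, 0.1388, 0.1629]
ee_rot: [0.998, 0.065, -0.001, -0.0]
wrist_force: [-1.3, 1.1, -0.4]
gripper_width: 0.0657
```

Call:
play_rows:
  increments:
    - [[0,0,0.569],[36,-154,34],0.3]
    - [[0,0,0.569],[36,-154,34],0.3]
    - [[0,0,0.569],[36,-154,34],0.3]
    - [[0,0,0.569],[36,-154,34],0.3]
    - [[0,0,0.569],[36,-154,34],0.3]

```text
clock: 22.05
ee_pos: [0.59, 0.2967, 0.1284]
ee_rot: [0.976, -0.218, -0.001, 0.0]
wrist_force: [-0.8, 0.4, 0.3]
gripper_width: 0.0663
```

Call:
play_rows:
  increments:
    - [[0,0,0],[0,0,0],0.3]
    - [[0,0,0],[0,0,0],0.3]
    - [[0,0,0],[0,0,0],0.3]

```text
clock: 22.3
ee_pos: [0.5913, 0.2874, 0.1311]
ee_rot: [0.976, -0.218, 0.0, 0.0]
wrist_force: [0.0, -0.2, -0.1]
gripper_width: 0.0658
```

```bash
python3 - <<'E'
from h import *
plan((594,294,60,-115.3),(594,294,22,-115.3))
E
```

```text
tcp [591.3 287.4 131.1] yaw -115.2 tilt 0.04 w 65.8 clock 22.3 F [ 0.  -0.2 -0.1] q [-1.16  0.63  0.88  1.75 -0.56  1.03 -2.08]
  turn z 0.002  shift [-0.4 -7.1 71.1] -> [ 594.   294.    60.  -115.3]
  turn z -0.000  shift [0.0 -0.0 38.0] -> [ 594.   294.    22.  -115.3]
```

Call:
play_rows:
  increments:
    - [[0,0,0],[0,-5,25],0.3]
    - [[0,0,0],[0,-5,45],0.3]
    - [[0,0,0],[0,-5,58],0.3]
    - [[0,0,0],[0,-5,66],0.3]
    - [[0,0,0],[0,-5,66],0.3]

```text
clock: 22.72
ee_pos: [0.5923, 0.293, 0.0636]
ee_rot: [0.976, -0.218, -0.001, 0.001]
wrist_force: [0.6, 0.1, 0.3]
gripper_width: 0.0658
```

Call:
play_rows:
  increments:
    - [[0,0,0],[0,0,0],0.3]
    - [[0,0,0],[0,0,0],0.3]

```text
clock: 22.88
ee_pos: [0.5933, 0.2941, 0.0656]
ee_rot: [0.976, -0.218, 0.0, -0.0]
wrist_force: [0.3, -0.6, 0.1]
gripper_width: 0.0658
```

```bash
python3 - <<'E'
from h import *
plan((594,294,22,-115.3))
shot("j")
im,d=load("j","side")
cv2.imwrite("pics/c10.png",cv2.resize(im[90:230,200:360],None,fx=4,fy=4,interpolation=cv2.INTER_CUBIC))
E
```

```text
tcp [593.3 294.1  65.6] yaw -115.2 tilt 0.07 w 65.8 clock 22.88 F [ 0.3 -0.6  0.1] q [-1.12  0.7   0.82  1.78 -0.63  0.93 -2.04]
  turn z 0.002  shift [0.7 -0.2 43.6] -> [ 594.   294.    22.  -115.3]
```

View pics/c10.png

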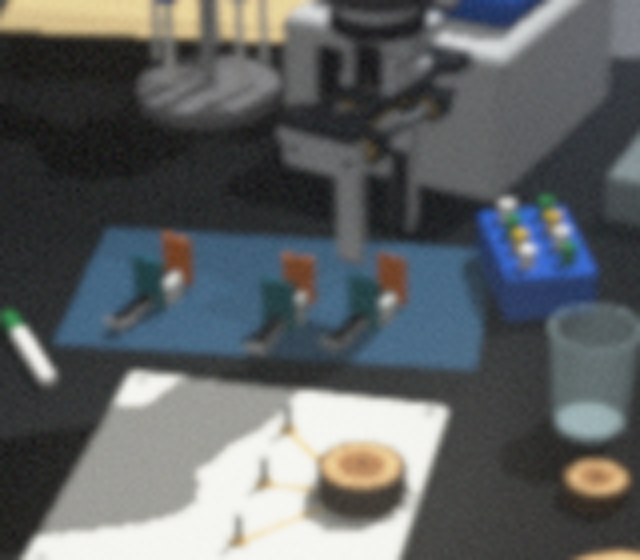

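```bash
python3 - <<'E'
from h import *
for s in(1,-1):
    p=np.array([593.3,294.1])+s*39*np.array([-.427,-.904])
    u,v=proj("side",np.r_[p,65]/1000); print((u-200)*4,(v-90)*4)
    p=np.array([593.3,294.1])+s*21*np.array([-.427,-.904])
    u,v=proj("side",np.r_[p,46]/1000); print(" plate",(u-200)*4,(v-90)*4)
E
```

```text
349.40760302534227 264.7859367047088
 plate 361.60206576577025 276.6130025230344
401.19021891591547 225.5720930300995
 plate 389.3069440047825 255.28816704160704
```

Fingers straddle the plates as intended, so I'll descend and squeeze.

Call:
play_rows:
  increments:
    - [[0,0,0],[0.5,0,15],0.3]
    - [[0,0,0],[0.5,0,28],0.3]
    - [[0,0,0],[0.5,0,38],0.3]
    - [[0,0,0],[0.5,0,43],0.3]
    - [[0,0,0],[0.5,0,43],0.3]

```text
clock: 23.4
ee_pos: [0.5922, 0.2937, 0.0197]
ee_rot: [0.976, -0.218, -0.001, 0.001]
wrist_force: [-0.4, 0.2, -0.3]
gripper_width: 0.0659
```

Call:
play_rows:
  increments:
    - [[0,0,0],[0,0,0],0.3]
    - [[0,0,0],[0,0,0],0.4]
    - [[0,0,0],[0,0,0],0.5]
    - [[0,0,0],[0,0,0],0.6]
    - [[0,0,0],[0,0,0],0.8]
  force: 20

```text
clock: 23.82
ee_pos: [0.5932, 0.2941, 0.0219]
ee_rot: [0.976, -0.218, 0.0, -0.0]
wrist_force: [-1.1, -3.1, 4.1]
gripper_width: 0.043
```

Call:
play_rows:
  increments:
    - [[0,0,0],[0,0,0],0.8]
    - [[0,0,0],[0,0,0],0.8]
    - [[0,0,0],[0,0,0],0.8]
    - [[0,0,0],[0,0,0],0.8]
    - [[0,0,0],[0,0,0],0.8]

```text
clock: 24.23
ee_pos: [0.5932, 0.2937, 0.022]
ee_rot: [0.976, -0.218, 0.0, 0.0]
wrist_force: [-2.6, -3.0, 7.1]
gripper_width: 0.0358
```

Call:
play_rows:
  increments:
    - [[0,0,0],[0,0,-15],0.8]
    - [[0,0,0],[0,0,-35],0.8]
    - [[0,0,0],[0,0,-60],0.8]
    - [[0,0,0],[0,0,-80],0.8]
    - [[0,0,0],[0,0,-80],0.8]

```text
clock: 24.65
ee_pos: [0.5951, 0.2947, 0.1063]
ee_rot: [0.976, -0.218, 0.002, -0.002]
wrist_force: [1.2, -0.3, -0.2]
gripper_width: 0.0356
```

```bash
python3 - <<'E'
from h import *
t=np.deg2rad(-5)
for p in ((538.3,-41.5),(544.5,30.2),(550.8,101.9)): print(np.array(p)-69*np.array([np.cos(t),np.sin(t)]))
plan((520,130,120,-60),(469.5,-35.5,110,-5))
E
```

```text
[469.56256583 -35.48625375]
[475.76256583  36.21374625]
[482.06256583 107.91374625]
tcp [595.1 294.7 106.3] yaw -115.2 tilt 0.3 w 35.6 clock 24.65 F [ 1.2 -0.3 -0.2] q [-1.14  0.66  0.86  1.76 -0.59  0.99 -2.07]
  turn z -0.482  shift [1.1 90.5 -6.8] -> [557.5 212.4 113.2 -87.6]
  turn z -0.482  shift [-41.0 80.7 -6.8] -> [520. 130. 120. -60.]
  turn z -0.480  shift [-63.2 59.0 5.0] -> [494.8  47.2 115.  -32.5]
  turn z -0.480  shift [-83.4 23.2 5.0] -> [469.5 -35.5 110.   -5. ]
```

Call:
play_rows:
  increments:
    - [[0,0,-0.482],[1,90,-7],0.8]
    - [[0,0,-0.482],[1,90,-7],0.8]
    - [[0,0,-0.482],[1,90,-7],0.8]
    - [[0,0,-0.482],[1,90,-7],0.8]
    - [[0,0,-0.482],[1,90,-7],0.8]

```text
clock: 25.07
ee_pos: [0.5556, 0.2118, 0.1094]
ee_rot: [1.0, 0.024, 0.0, -0.001]
wrist_force: [1.0, 0.5, -1.0]
gripper_width: 0.0352
```

Call:
play_rows:
  increments:
    - [[0,0,-0.482],[-41,81,-7],0.8]
    - [[0,0,-0.482],[-41,81,-7],0.8]
    - [[0,0,-0.482],[-41,81,-7],0.8]
    - [[0,0,-0.482],[-41,81,-7],0.8]
    - [[0,0,-0.482],[-41,81,-7],0.8]

```text
clock: 25.48
ee_pos: [0.5182, 0.1294, 0.1159]
ee_rot: [0.966, 0.26, 0.0, -0.0]
wrist_force: [0.1, 0.3, -1.1]
gripper_width: 0.0354
```

Call:
play_rows:
  increments:
    - [[0,0,-0.48],[-63,59,5],0.8]
    - [[0,0,-0.48],[-63,59,5],0.8]
    - [[0,0,-0.48],[-63,59,5],0.8]
    - [[0,0,-0.48],[-63,59,5],0.8]
    - [[0,0,-0.48],[-63,59,5],0.8]

```text
clock: 25.9
ee_pos: [0.4935, 0.047, 0.1105]
ee_rot: [0.877, 0.481, 0.0, -0.0]
wrist_force: [0.6, 1.4, 0.1]
gripper_width: 0.0353
```

Call:
play_rows:
  increments:
    - [[0,0,-0.48],[-83,23,5],0.8]
    - [[0,0,-0.48],[-83,23,5],0.8]
    - [[0,0,-0.48],[-83,23,5],0.8]
    - [[0,0,-0.48],[-83,23,5],0.8]
    - [[0,0,-0.48],[-83,23,5],0.8]

```text
clock: 26.32
ee_pos: [0.4684, -0.0355, 0.1055]
ee_rot: [0.738, 0.675, -0.0, -0.0]
wrist_force: [-0.1, 1.3, -0.7]
gripper_width: 0.0352
```

Call:
play_rows:
  increments:
    - [[0,0,0],[0,0,0],0.8]
    - [[0,0,0],[0,0,0],0.8]
    - [[0,0,0],[0,0,0],0.8]

```text
clock: 26.57
ee_pos: [0.4684, -0.0347, 0.1054]
ee_rot: [0.738, 0.675, -0.0, -0.0]
wrist_force: [-0.7, -0.4, -1.2]
gripper_width: 0.0356
```

```bash
python3 - <<'E'
from h import *
shot("k")
plan((469.5,-35.5,70,-5))
for n,b in(("top",(180,155,310,300)),("side",(180,100,320,260))):
    im,d=load("k",n)
    x0,y0,x1,y1=b
    cv2.imwrite(f"pics/k_{n}c.png",cv2.resize(im[y0:y1,x0:x1],None,fx=4,fy=4,interpolation=cv2.INTER_CUBIC))
E
```

```text
tcp [468.2 -34.8 105.4] yaw -5.0 tilt 0.02 w 35.9 clock 26.67 F [ 0.1 -0.  -0.4] q [-0.53  0.24  0.54  2.18 -0.18  0.77  0.04]
  turn z -0.001  shift [-0.5 1.3 35.4] -> [469.5 -35.5  70.   -5. ]
```

View pics/k_topc.png

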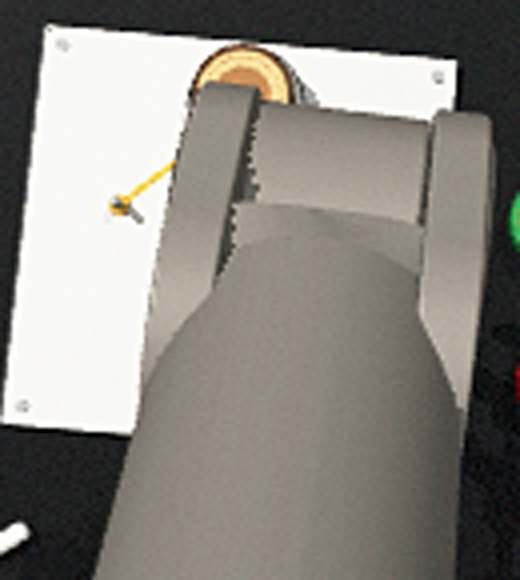

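View pics/k_sidec.png

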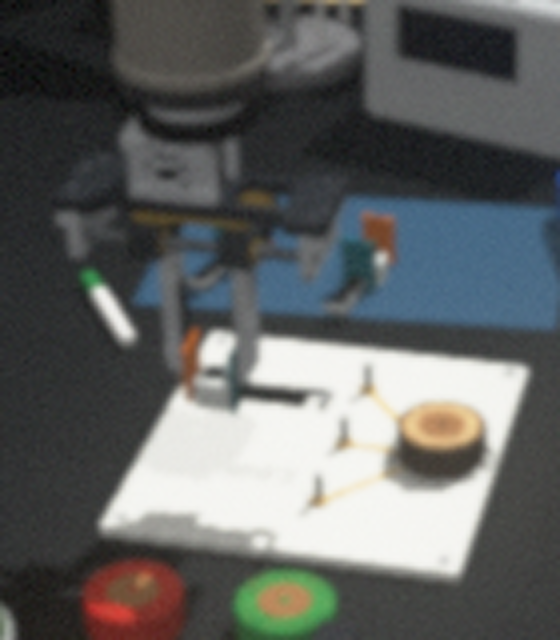

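```bash
cat >> h.py <<'E'
def overlay(tag,box,sc,out,tcp,yaw,zb,gx=2,gy=0,posts=((538.3,-41.5),(544.5,30.2),(550.8,101.9))):
    im,d=load(tag,"side");x0,y0,x1,y1=box
    b=cv2.resize(im[y0:y1,x0:x1],None,fx=sc,fy=sc,interpolation=cv2.INTER_CUBIC)
    t=np.deg2rad(yaw);X=np.array([np.cos(t),np.sin(t)]);Y=np.array([-X[1],X[0]])
    def px(p):
        u,v=proj("side",np.array(p)/1000);return (int((u+.5-x0)*sc),int((v+.5-y0)*sc))
    def C(x,y,z): return px(np.r_[np.array(tcp)+(x-gx)*X+(y-gy)*Y,zb+z])
    for p in posts: cv2.line(b,px((*p,10)),px((*p,34)),(0,0,255),1)
    for a,c in (((65,-5,15),(65,5,15)),((20,-5,15),(65,-5,15)),((20,5,15),(65,5,15)),((65,-5,5),(65,-5,15)),((77,10,13),(77,-8.5,13)),((77,-8.5,7),(77,-8.5,13)),
        ((20,-15,46),(20,15,46)),((20,-15,0),(20,-15,46)),((-16,-14,46),(-16,14,46)),((-16,-14,46),(-16,-14,8)),((-13,-14,0),(13,-14,0)),((-13,-14,22),(13,-14,22))):
        cv2.line(b,C(*a),C(*c),(0,255,255),1)
    cv2.imwrite(out,b)
E
python3 - <<'E'
from h import *
overlay("k",(215,170,290,240),8,"pics/o1.png",(468.2,-34.8),-5,83.4)
E
```

```text
(no output)
```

View pics/o1.png

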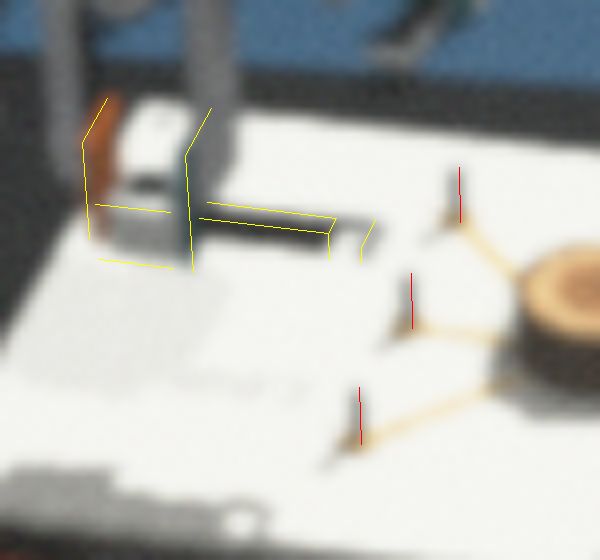

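The overlay shows clip and posts matching the model to within about 1 mm: nose tip at crop (330,233), posts at (360,415), (411,300) and (459,195). I'll go down to the post.

Call:
play_rows:
  increments:
    - [[0,0,0],[-0.5,1.3,12],0.8]
    - [[0,0,0],[-0.5,1.3,24],0.8]
    - [[0,0,0],[-0.5,1.3,32],0.8]
    - [[0,0,0],[-0.5,1.3,36],0.8]
    - [[0,0,0],[-0.5,1.3,36],0.8]

```text
clock: 27.08
ee_pos: [0.4689, -0.036, 0.0688]
ee_rot: [0.737, 0.676, -0.001, -0.0]
wrist_force: [0.5, 0.5, -0.6]
gripper_width: 0.0357
```

Call:
play_rows:
  increments:
    - [[0,0,0],[0,0,0],0.8]
    - [[0,0,0],[0,0,0],0.8]
    - [[0,0,0],[0,0,0],0.8]

```text
clock: 27.33
ee_pos: [0.4697, -0.036, 0.07]
ee_rot: [0.737, 0.676, 0.0, 0.0]
wrist_force: [0.5, -0.3, -1.1]
gripper_width: 0.0353
```

```bash
python3 - <<'E'
from h import *
shot("l")
plan((469.5,-35.5,40,-5))
overlay("l",(215,170,290,240),8,"pics/o2.png",(469.5,-35.5),-5,47.4)
E
```

```text
tcp [469.6 -36.   69.9] yaw -4.9 tilt 0.04 w 35.0 clock 27.43 F [-0.1 -0.1 -0.7] q [-0.5   0.31  0.51  2.2  -0.24  0.68  0.09]
  turn z 0.001  shift [0.4 -0.1 29.9] -> [469.5 -35.5  40.   -5. ]
```

View pics/o2.png

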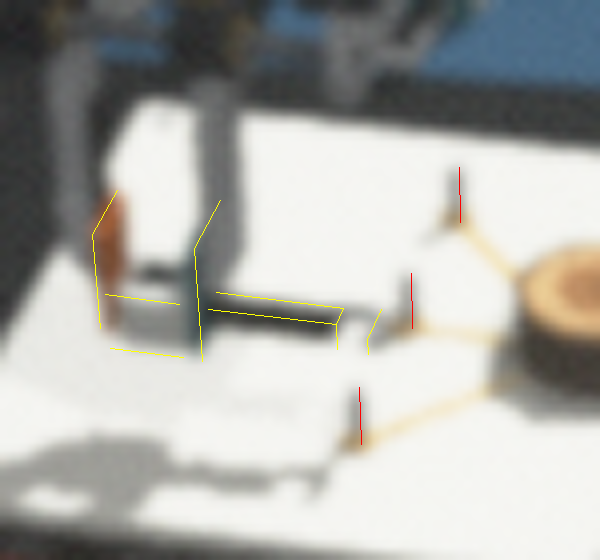

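Call:
play_rows:
  increments:
    - [[0,0,0],[0.3,0,8],0.8]
    - [[0,0,0],[0.3,0,16],0.8]
    - [[0,0,0],[0.3,0,22],0.8]
    - [[0,0,0],[0.3,0,27],0.8]
    - [[0,0,0],[0.3,0,29],0.8]

```text
clock: 27.85
ee_pos: [0.4688, -0.0359, 0.0394]
ee_rot: [0.737, 0.676, -0.001, -0.0]
wrist_force: [-0.3, 1.1, -0.3]
gripper_width: 0.0352
```

```bash
python3 - <<'E'
from h import *
shot("m")
plan((469.5,-35.5,32,-5))
overlay("m",(215,170,290,240),8,"pics/o3.png",(469.5,-35.5),-5,18.5)
E
```

```text
tcp [469.  -35.9  39.9] yaw -4.9 tilt 0.07 w 35.5 clock 27.95 F [ 0.  -0.2 -0.3] q [-0.46  0.37  0.48  2.22 -0.29  0.62  0.14]
  turn z 0.001  shift [0.5 0.5 7.9] -> [469.5 -35.5  32.   -5. ]
```

View pics/o3.png

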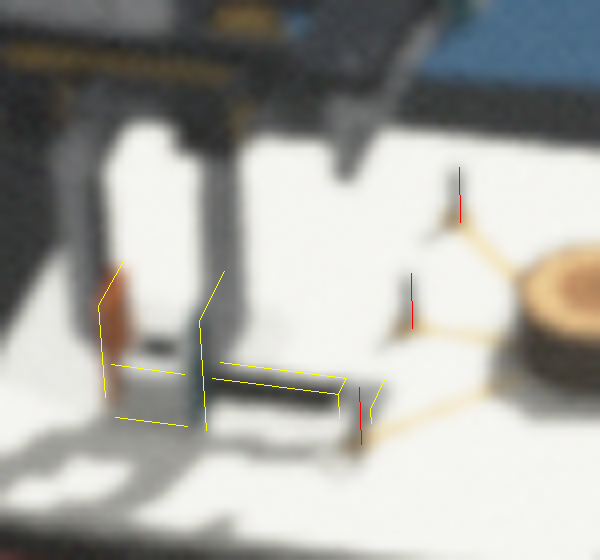

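The post at crop (360,400) sits in the hook gap with no contact force. I'll lower to the board.

Call:
play_rows:
  increments:
    - [[0,0,0],[0,0,3],0.8]
    - [[0,0,0],[0,0,5],0.8]
    - [[0,0,0],[0,0,7],0.8]
    - [[0,0,0],[0,0,8],0.8]
    - [[0,0,0],[0,0,8],0.8]

```text
clock: 28.37
ee_pos: [0.4693, -0.0357, 0.0323]
ee_rot: [0.737, 0.676, -0.0, -0.0]
wrist_force: [-0.0, -0.0, -1.2]
gripper_width: 0.0356
```

Call:
play_rows:
  increments:
    - [[0,0,0],[0,0,0.5],0.8]
    - [[0,0,0],[0,0,1],0.8]
    - [[0,0,0],[0,0,1],0.8]

```text
clock: 28.62
ee_pos: [0.4695, -0.0357, 0.0319]
ee_rot: [0.737, 0.676, 0.0, -0.0]
wrist_force: [-1.7, 0.1, 8.9]
gripper_width: 0.0357
```

Call:
play_rows:
  increments:
    - [[0,0,0],[0,0,-0.5],0.6]
    - [[0,0,0],[0,0,-0.5],0.58]
    - [[0,0,0],[0,0,-0.5],0.55]
    - [[0,0,0],[0,0,-0.5],0.5]
    - [[0,0,0],[0,0,-0.5],0.45]

```text
clock: 29.03
ee_pos: [0.4695, -0.0357, 0.032]
ee_rot: [0.737, 0.676, 0.0, 0.0]
wrist_force: [0.3, 0.0, -0.3]
gripper_width: 0.0502
```

Call:
play_rows:
  increments:
    - [[0,0,0],[0,0,0],0.3]
    - [[0,0,0],[0,0,0],0.3]
    - [[0,0,0],[0,0,0],0.3]
    - [[0,0,0],[0,0,0],0.3]

```text
clock: 29.37
ee_pos: [0.4695, -0.0357, 0.032]
ee_rot: [0.737, 0.676, 0.0, 0.0]
wrist_force: [0.3, -0.2, 0.2]
gripper_width: 0.0659
```

Call:
play_rows:
  increments:
    - [[0,0,0],[0,0,-10],0.3]
    - [[0,0,0],[0,0,-30],0.3]
    - [[0,0,0],[0,0,-60],0.3]
    - [[0,0,0],[0,0,-90],0.3]
    - [[0,0,0],[0,0,-90],0.3]

```text
clock: 29.78
ee_pos: [0.4717, -0.0361, 0.127]
ee_rot: [0.737, 0.676, 0.003, 0.002]
wrist_force: [1.3, 0.1, 0.6]
gripper_width: 0.0661
```

```bash
python3 - <<'E'
from h import *
shot("n")
plan((520,130,130,-60),(520,278,130,-104))
overlay("n",(215,170,290,240),8,"pics/o4.png",(472.5,-35.8),-5,10)
E
```

```text
tcp [470.2 -35.4 123.5] yaw -4.9 tilt 0.17 w 66.1 clock 29.88 F [-0.3  0.2 -0.3] q [-0.55  0.21  0.56  2.16 -0.16  0.8   0.02]
  turn z 0.481  shift [84.6 17.7 -3.3] -> [495.1  47.3 126.7 -32.5]
  turn z 0.481  shift [83.2 -23.4 -3.3] -> [520. 130. 130. -60.]
  turn z 0.384  shift [37.0 -64.1 -0.0] -> [520. 204. 130. -82.]
  turn z 0.384  shift [10.3 -73.3 -0.0] -> [ 520.  278.  130. -104.]
```

View pics/o4.png

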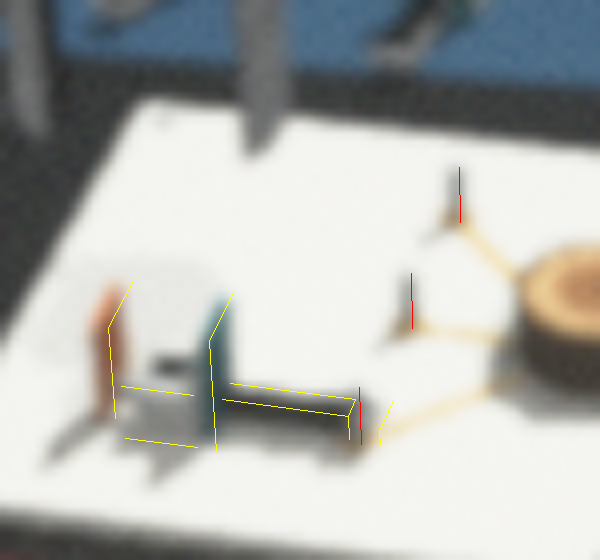

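Clip A is caught on post1 and flat: nose against the post at crop (358,410). Next is the middle clip.

Call:
play_rows:
  increments:
    - [[0,0,0.481],[85,18,-3],0.3]
    - [[0,0,0.481],[85,18,-3],0.3]
    - [[0,0,0.481],[85,18,-3],0.3]
    - [[0,0,0.481],[85,18,-3],0.3]
    - [[0,0,0.481],[85,18,-3],0.3]

```text
clock: 30.3
ee_pos: [0.4941, 0.0481, 0.1241]
ee_rot: [0.878, 0.479, -0.001, 0.0]
wrist_force: [-0.6, 0.0, -0.3]
gripper_width: 0.0658
```

Call:
play_rows:
  increments:
    - [[0,0,0.481],[83,-23,-3],0.3]
    - [[0,0,0.481],[83,-23,-3],0.3]
    - [[0,0,0.481],[83,-23,-3],0.3]
    - [[0,0,0.481],[83,-23,-3],0.3]
    - [[0,0,0.481],[83,-23,-3],0.3]

```text
clock: 30.72
ee_pos: [0.5193, 0.1296, 0.1272]
ee_rot: [0.966, 0.258, -0.001, 0.0]
wrist_force: [-0.8, -1.1, -0.2]
gripper_width: 0.0655
```

```bash
cat >> h.py <<'E'
def clips(tag,boxes):
    for b in boxes:
        O,_=seg(tag,"top",b,.040,.06,((5,150,80),(20,255,255)));T,_=seg(tag,"top",b,.036,.06,((75,120,40),(100,255,255)))
        if len(O)<5 or len(T)<5: print(b,len(O),len(T));continue
        o=np.array(rect(O)[0]);t=np.array(rect(T)[0]);d=t-o
        print("clip mid",(o+t)/2,"yaw",round(np.rad2deg(np.arctan2(d[1],d[0])),1),"sep",round(np.hypot(*d),1))
E
python3 - <<'E'
from h import *
shot("p")
clips("p",[(110,170,150,202),(112,203,153,228),(100,245,145,275)])
plan((523,284,130,-104.2))
E
```

```text
(110, 170, 150, 202) 0 0
(112, 203, 153, 228) 0 0
(100, 245, 145, 275) 0 0
tcp [519.3 129.  127.5] yaw -59.7 tilt 0.07 w 65.8 clock 30.82 F [ 0.3 -0.7 -0.3] q [-0.92  0.35  0.68  2.02 -0.28  0.87 -1.13]
  turn z 0.388  shift [40.7 -66.0 -1.2] -> [521.2 206.5 128.8 -82. ]
  turn z 0.388  shift [12.7 -76.5 -1.2] -> [ 523.   284.   130.  -104.2]
```

View pics/p_top.png

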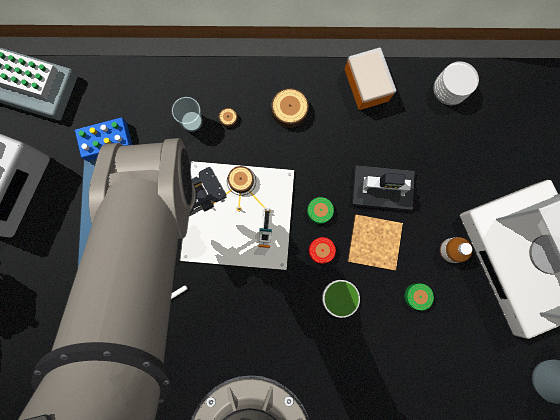

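```bash
python3 - <<'E'
from h import *
for t in "ap":
  for hs,nm in ((((5,120,70),(20,255,255)),"O"),(((75,80,30),(100,255,255)),"T")):
    P,m=seg(t,"side",(215,140,320,185),.02,.06,hs)
    n,l,st,ce=cv2.connectedComponentsWithStats(m.astype(np.uint8))
    print(t,nm,[(st[i,4],np.round(ce[i],1)) for i in range(1,n) if st[i,4]>15])
im,d=load("p","top");cv2.imwrite("pics/p_c.png",cv2.resize(im[155:275,180:300],None,fx=5,fy=5,interpolation=cv2.INTER_CUBIC))
E
```

```text
a O [(np.int32(33), array([244., 153.])), (np.int32(29), array([274.5, 157.4])), (np.int32(30), array([297.5, 158. ]))]
a T [(np.int32(50), array([236.1, 157.6])), (np.int32(50), array([268.5, 163.3])), (np.int32(56), array([290.1, 162.9]))]
p O [(np.int32(32), array([244.1, 152.8])), (np.int32(31), array([274.4, 157.2]))]
p T [(np.int32(49), array([236.1, 157.5])), (np.int32(28), array([269.1, 165.2]))]
```

View pics/p_c.png

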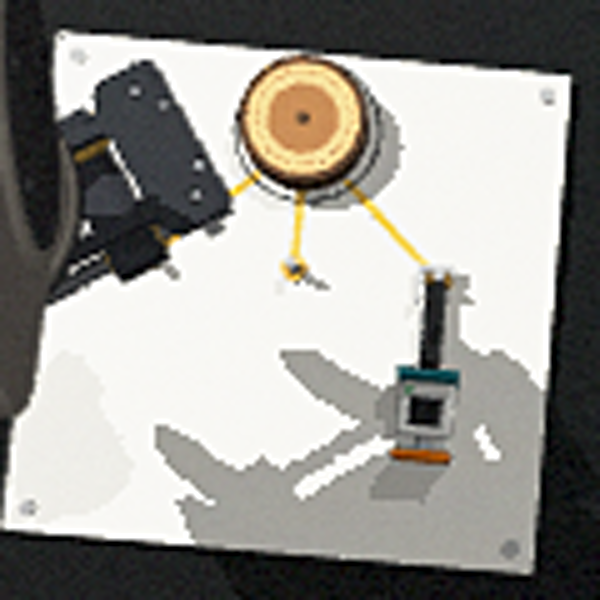

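View pics/p_side.png

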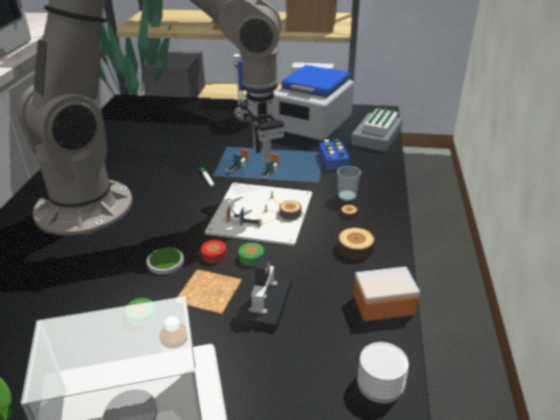

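Clip A is hooked on post1 and aligned, and the other two clips are unmoved. Continuing to the middle clip.

Call:
play_rows:
  increments:
    - [[0,0,0.388],[41,-66,-1],0.3]
    - [[0,0,0.388],[41,-66,-1],0.3]
    - [[0,0,0.388],[41,-66,-1],0.3]
    - [[0,0,0.388],[41,-66,-1],0.3]
    - [[0,0,0.388],[41,-66,-1],0.3]

```text
clock: 31.23
ee_pos: [0.5221, 0.2063, 0.1287]
ee_rot: [0.998, 0.07, -0.0, 0.0]
wrist_force: [0.4, -1.1, 0.7]
gripper_width: 0.0658
```

Call:
play_rows:
  increments:
    - [[0,0,0.388],[13,-76,-1],0.3]
    - [[0,0,0.388],[13,-76,-1],0.3]
    - [[0,0,0.388],[13,-76,-1],0.3]
    - [[0,0,0.388],[13,-76,-1],0.3]
    - [[0,0,0.388],[13,-76,-1],0.3]

```text
clock: 31.65
ee_pos: [0.5252, 0.2825, 0.1298]
ee_rot: [0.992, -0.124, -0.0, 0.001]
wrist_force: [0.1, -0.1, 0.1]
gripper_width: 0.0659
```

Call:
play_rows:
  increments:
    - [[0,0,0],[0,0,25],0.3]
    - [[0,0,0],[0,0,45],0.3]
    - [[0,0,0],[0,0,58],0.3]
    - [[0,0,0],[0,0,66],0.3]
    - [[0,0,0],[0,0,66],0.3]

```text
clock: 32.07
ee_pos: [0.5247, 0.2829, 0.0629]
ee_rot: [0.992, -0.126, -0.001, 0.001]
wrist_force: [0.1, 0.9, -0.4]
gripper_width: 0.066
```

Call:
play_rows:
  increments:
    - [[0,0,0],[0,0,0],0.3]
    - [[0,0,0],[0,0,0],0.3]
    - [[0,0,0],[0,0,0],0.3]

```text
clock: 32.32
ee_pos: [0.5256, 0.2846, 0.0649]
ee_rot: [0.992, -0.126, 0.0, -0.0]
wrist_force: [0.1, 0.9, 0.7]
gripper_width: 0.0661
```

```bash
python3 - <<'E'
from h import *
shot("q")
plan((523,284,22,-104.2))
im,d=load("q","side")
cv2.imwrite("pics/c11.png",cv2.resize(im[90:230,200:360],None,fx=4,fy=4,interpolation=cv2.INTER_CUBIC))
E
```

```text
tcp [525.3 284.7  64.6] yaw -104.5 tilt 0.05 w 66.1 clock 32.42 F [ 0.4  0.5 -0.1] q [-1.16  0.58  0.75  1.93 -0.53  0.83 -1.95]
  turn z -0.005  shift [-2.1 1.3 42.6] -> [ 523.   284.    22.  -104.2]
```

View pics/c11.png

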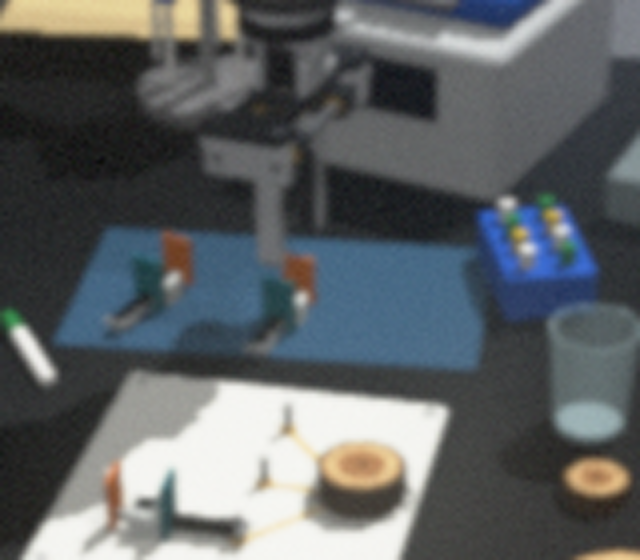

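The gripper straddles the middle clip, so I'll descend and squeeze.

Call:
play_rows:
  increments:
    - [[0,0,0],[-2,1,15],0.3]
    - [[0,0,0],[-2,1,28],0.3]
    - [[0,0,0],[-2,1,38],0.3]
    - [[0,0,0],[-2,1,42],0.3]
    - [[0,0,0],[-2,1,42],0.3]

```text
clock: 32.83
ee_pos: [0.5224, 0.2836, 0.0209]
ee_rot: [0.992, -0.126, -0.001, 0.001]
wrist_force: [0.1, -0.4, -0.2]
gripper_width: 0.0657
```

Call:
play_rows:
  increments:
    - [[0,0,0],[0,0,0],0.3]
    - [[0,0,0],[0,0,0],0.4]
    - [[0,0,0],[0,0,0],0.5]
    - [[0,0,0],[0,0,0],0.6]
    - [[0,0,0],[0,0,0],0.8]
  force: 20

```text
clock: 33.25
ee_pos: [0.5231, 0.284, 0.0224]
ee_rot: [0.992, -0.126, 0.0, -0.0]
wrist_force: [-1.6, -3.2, 6.0]
gripper_width: 0.0424
```

Call:
play_rows:
  increments:
    - [[0,0,0],[0,0,0],0.8]
    - [[0,0,0],[0,0,0],0.8]
    - [[0,0,0],[0,0,0],0.8]
    - [[0,0,0],[0,0,0],0.8]
    - [[0,0,0],[0,0,0],0.8]

```text
clock: 33.67
ee_pos: [0.5231, 0.2835, 0.0224]
ee_rot: [0.992, -0.127, 0.0, 0.0]
wrist_force: [-1.4, -3.7, 7.4]
gripper_width: 0.0356
```

Call:
play_rows:
  increments:
    - [[0,0,0],[0,0,-15],0.8]
    - [[0,0,0],[0,0,-35],0.8]
    - [[0,0,0],[0,0,-60],0.8]
    - [[0,0,0],[0,0,-85],0.8]
    - [[0,0,0],[0,0,-85],0.8]

```text
clock: 34.08
ee_pos: [0.525, 0.2848, 0.112]
ee_rot: [0.992, -0.127, 0.002, -0.002]
wrist_force: [1.1, -0.4, 0.0]
gripper_width: 0.0355
```

```bash
python3 - <<'E'
from h import *
plan((510,160,110,-60),(475.8,36.2,106,-5))
E
```

```text
tcp [525.  284.8 112. ] yaw -104.5 tilt 0.32 w 35.5 clock 34.08 F [ 1.1 -0.4  0. ] q [-1.21  0.52  0.81  1.91 -0.47  0.91 -1.99]
  turn z -0.389  shift [8.4 62.3 1.0] -> [517.5 222.4 111.  -82.3]
  turn z -0.389  shift [-15.8 60.8 1.0] -> [510. 160. 110. -60.]
  turn z -0.480  shift [-45.8 45.1 2.0] -> [492.9  98.1 108.  -32.5]
  turn z -0.480  shift [-61.4 18.8 2.0] -> [475.8  36.2 106.   -5. ]
```

Call:
play_rows:
  increments:
    - [[0,0,-0.389],[8,62,1],0.8]
    - [[0,0,-0.389],[8,62,1],0.8]
    - [[0,0,-0.389],[8,62,1],0.8]
    - [[0,0,-0.389],[8,62,1],0.8]
    - [[0,0,-0.389],[8,62,1],0.8]

```text
clock: 34.5
ee_pos: [0.5153, 0.2224, 0.1065]
ee_rot: [0.998, 0.067, 0.0, -0.001]
wrist_force: [-0.3, 0.3, -0.8]
gripper_width: 0.0355
```

Call:
play_rows:
  increments:
    - [[0,0,-0.389],[-16,61,1],0.8]
    - [[0,0,-0.389],[-16,61,1],0.8]
    - [[0,0,-0.389],[-16,61,1],0.8]
    - [[0,0,-0.389],[-16,61,1],0.8]
    - [[0,0,-0.389],[-16,61,1],0.8]

```text
clock: 34.92
ee_pos: [0.5077, 0.1604, 0.1051]
ee_rot: [0.966, 0.257, 0.0, -0.0]
wrist_force: [0.7, 1.1, -1.0]
gripper_width: 0.0353
```

Call:
play_rows:
  increments:
    - [[0,0,-0.48],[-46,45,2],0.8]
    - [[0,0,-0.48],[-46,45,2],0.8]
    - [[0,0,-0.48],[-46,45,2],0.8]
    - [[0,0,-0.48],[-46,45,2],0.8]
    - [[0,0,-0.48],[-46,45,2],0.8]

```text
clock: 35.33
ee_pos: [0.4905, 0.0983, 0.103]
ee_rot: [0.876, 0.482, 0.0, -0.0]
wrist_force: [0.0, 0.4, -0.7]
gripper_width: 0.0355
```

Call:
play_rows:
  increments:
    - [[0,0,-0.48],[-61,19,2],0.8]
    - [[0,0,-0.48],[-61,19,2],0.8]
    - [[0,0,-0.48],[-61,19,2],0.8]
    - [[0,0,-0.48],[-61,19,2],0.8]
    - [[0,0,-0.48],[-61,19,2],0.8]

```text
clock: 35.75
ee_pos: [0.4738, 0.0363, 0.1009]
ee_rot: [0.737, 0.675, 0.0, -0.0]
wrist_force: [-1.2, 1.2, -0.3]
gripper_width: 0.0351
```

Call:
play_rows:
  increments:
    - [[0,0,0],[0,0,15],0.8]
    - [[0,0,0],[0,0,25],0.8]
    - [[0,0,0],[0,0,34],0.8]
    - [[0,0,0],[0,0,34],0.8]
    - [[0,0,0],[0,0,34],0.8]

```text
clock: 36.17
ee_pos: [0.4732, 0.0358, 0.0664]
ee_rot: [0.738, 0.675, -0.001, -0.0]
wrist_force: [0.3, 0.3, -0.7]
gripper_width: 0.0354
```

```bash
python3 - <<'E'
from h import *
shot("s")
plan((475.8,36.2,40,-5))
o=r.get_obs()["ee_pos"]*1000
overlay("s",(215,150,290,220),8,"pics/o5.png",o[:2],-5,o[2]-22.4)
E
```

```text
tcp [473.7  35.8  67.2] yaw -5.0 tilt 0.01 w 35.7 clock 36.27 F [ 0.3  0.  -0.9] q [-0.59  0.31  0.45  2.19 -0.21  0.68 -0.08]
  turn z -0.000  shift [0.6 2.1 27.2] -> [475.8  36.2  40.   -5. ]
```

View pics/o5.png

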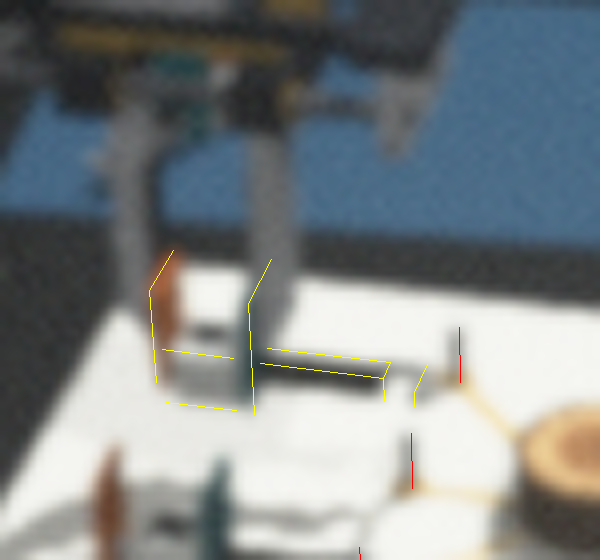

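The middle clip matches the overlay and is now aimed at post2 (crop (411,460)). Descending.

Call:
play_rows:
  increments:
    - [[0,0,0],[0.5,2,6],0.8]
    - [[0,0,0],[0.5,2,12],0.8]
    - [[0,0,0],[0.5,2,18],0.8]
    - [[0,0,0],[0.5,2,24],0.8]
    - [[0,0,0],[0.5,2,26],0.8]

```text
clock: 36.68
ee_pos: [0.475, 0.0359, 0.0399]
ee_rot: [0.737, 0.676, -0.001, -0.0]
wrist_force: [0.0, -0.8, -1.0]
gripper_width: 0.0356
```

```bash
python3 - <<'E'
from h import *
shot("t")
plan((475.8,36.2,32.5,-5))
o=r.get_obs()["ee_pos"]*1000
overlay("t",(215,150,290,220),8,"pics/o6.png",o[:2],-5,o[2]-22.4)
E
```

```text
tcp [475.1  35.8  40.4] yaw -4.9 tilt 0.07 w 35.4 clock 36.78 F [ 0.  -0.3 -0.6] q [-0.57  0.37  0.42  2.2  -0.25  0.62 -0.05]
  turn z 0.001  shift [0.4 0.7 7.9] -> [475.8  36.2  32.5  -5. ]
```

View pics/o6.png

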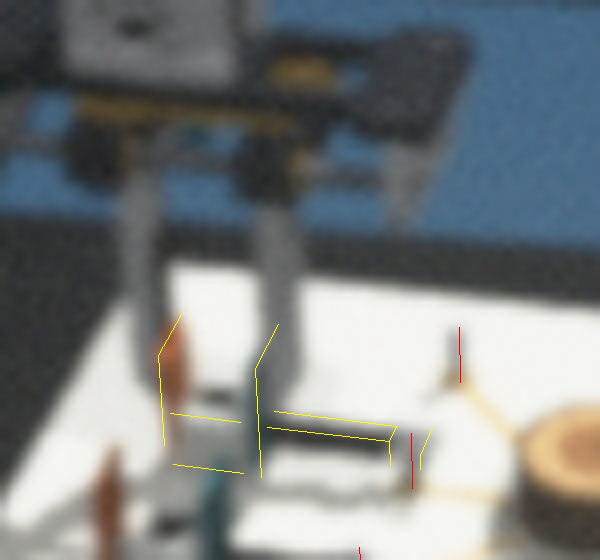

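The post is in the gap. Lower the rest and release.

Call:
play_rows:
  increments:
    - [[0,0,0],[0,0,3],0.8]
    - [[0,0,0],[0,0,5],0.8]
    - [[0,0,0],[0,0,7],0.8]
    - [[0,0,0],[0,0,8],0.8]
    - [[0,0,0],[0,0,8.5],0.8]

```text
clock: 37.2
ee_pos: [0.4756, 0.0361, 0.0324]
ee_rot: [0.737, 0.676, -0.0, -0.0]
wrist_force: [-0.9, -0.1, 5.9]
gripper_width: 0.0355
```

Call:
play_rows:
  increments:
    - [[0,0,0],[0,0,0],0.8]
    - [[0,0,0],[0,0,0.5],0.8]
    - [[0,0,0],[0,0,0.5],0.8]

```text
clock: 37.45
ee_pos: [0.4756, 0.0361, 0.0323]
ee_rot: [0.737, 0.676, 0.0, -0.0]
wrist_force: [-1.8, -0.5, 10.7]
gripper_width: 0.0352
```

Call:
play_rows:
  increments:
    - [[0,0,0],[0,0,-0.5],0.6]
    - [[0,0,0],[0,0,-0.5],0.58]
    - [[0,0,0],[0,0,-0.5],0.55]
    - [[0,0,0],[0,0,-0.5],0.5]
    - [[0,0,0],[0,0,-0.5],0.45]

```text
clock: 37.87
ee_pos: [0.4757, 0.0361, 0.0325]
ee_rot: [0.737, 0.676, 0.0, 0.0]
wrist_force: [-0.3, 0.2, -0.1]
gripper_width: 0.0497
```

Call:
play_rows:
  increments:
    - [[0,0,0],[0,0,0],0.3]
    - [[0,0,0],[0,0,0],0.3]
    - [[0,0,0],[0,0,0],0.3]
    - [[0,0,0],[0,0,0],0.3]

```text
clock: 38.2
ee_pos: [0.4756, 0.0361, 0.0325]
ee_rot: [0.737, 0.676, 0.0, 0.0]
wrist_force: [0.1, 0.1, 1.1]
gripper_width: 0.0658
```

Call:
play_rows:
  increments:
    - [[0,0,0],[0,0,-10],0.3]
    - [[0,0,0],[0,0,-30],0.3]
    - [[0,0,0],[0,0,-60],0.3]
    - [[0,0,0],[0,0,-90],0.3]
    - [[0,0,0],[0,0,-90],0.3]

```text
clock: 38.62
ee_pos: [0.478, 0.0361, 0.1276]
ee_rot: [0.737, 0.676, 0.003, 0.001]
wrist_force: [1.4, 0.1, -0.0]
gripper_width: 0.0659
```

```bash
python3 - <<'E'
from h import *
shot("u")
plan((470,180,130,-60),(415,306.5,130,-112.5))
clips("u",[(100,240,150,280)])
overlay("u",(215,150,290,220),8,"pics/o7.png",(478.7,36.0),-5,10)
for t in "au":
  for hs,nm in ((((5,120,70),(20,255,255)),"O"),(((75,80,30),(100,255,255)),"T")):
    P,m=seg(t,"side",(215,140,320,185),.02,.06,hs)
    n,l,st,ce=cv2.connectedComponentsWithStats(m.astype(np.uint8))
    print(t,nm,[(st[i,4],np.round(ce[i],1)) for i in range(1,n) if st[i,4]>15])
E
```

```text
tcp [476.3  36.4 124. ] yaw -4.9 tilt 0.17 w 66.1 clock 38.72 F [-0.  -0.4 -0. ] q [-0.64  0.22  0.49  2.14 -0.14  0.81 -0.15]
  turn z 0.481  shift [71.3 -9.3 -3.0] -> [473.1 108.2 127.  -32.5]
  turn z 0.481  shift [58.9 -41.2 -3.0] -> [470. 180. 130. -60.]
  turn z 0.458  shift [7.8 -68.5 -0.0] -> [442.5 243.2 130.  -86.2]
  turn z 0.458  shift [-23.3 -64.9 -0.0] -> [ 415.   306.5  130.  -112.5]
clip mid [414.85 306.3 ] yaw -113.0 sep 42.8
a O [(np.int32(33), array([244., 153.])), (np.int32(29), array([274.5, 157.4])), (np.int32(30), array([297.5, 158. ]))]
a T [(np.int32(50), array([236.1, 157.6])), (np.int32(50), array([268.5, 163.3])), (np.int32(56), array([290.1, 162.9]))]
u O [(np.int32(35), array([244., 153.]))]
u T [(np.int32(47), array([236.2, 157.3]))]
```

View pics/o7.png

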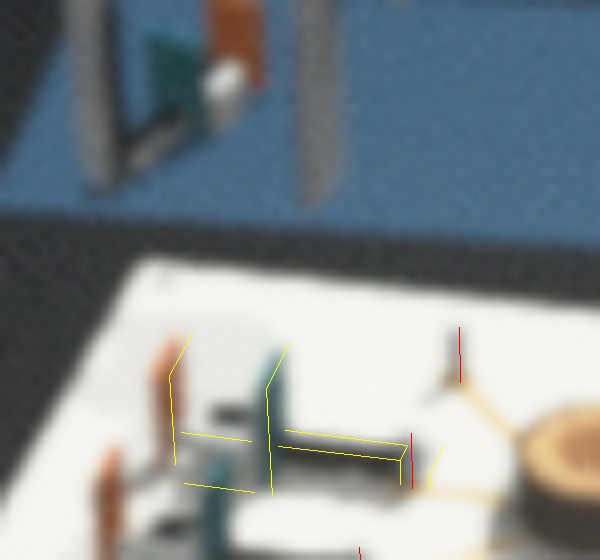

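View pics/u_top.png

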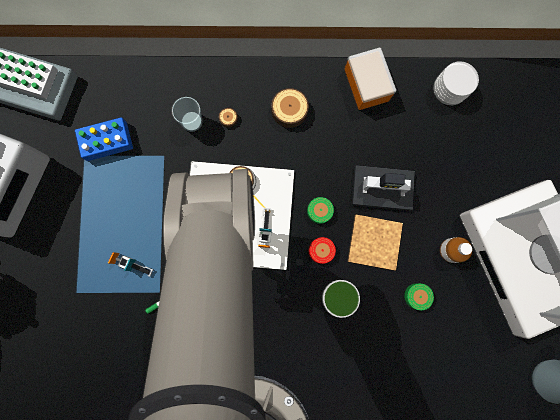

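Clip B is caught on post2 (nose at crop (405,455)). The last clip is unmoved at (131,264).

Call:
play_rows:
  increments:
    - [[0,0,0.481],[71,-9,-3],0.3]
    - [[0,0,0.481],[71,-9,-3],0.3]
    - [[0,0,0.481],[71,-9,-3],0.3]
    - [[0,0,0.481],[71,-9,-3],0.3]
    - [[0,0,0.481],[71,-9,-3],0.3]

```text
clock: 39.13
ee_pos: [0.472, 0.1079, 0.1247]
ee_rot: [0.878, 0.479, -0.001, 0.0]
wrist_force: [-0.2, -0.1, 0.9]
gripper_width: 0.0658
```

Call:
play_rows:
  increments:
    - [[0,0,0.481],[59,-41,-3],0.3]
    - [[0,0,0.481],[59,-41,-3],0.3]
    - [[0,0,0.481],[59,-41,-3],0.3]
    - [[0,0,0.481],[59,-41,-3],0.3]
    - [[0,0,0.481],[59,-41,-3],0.3]

```text
clock: 39.55
ee_pos: [0.4693, 0.1792, 0.1278]
ee_rot: [0.966, 0.257, -0.001, 0.0]
wrist_force: [-0.5, -0.7, 0.3]
gripper_width: 0.0659
```

Call:
play_rows:
  increments:
    - [[0,0,0.46],[8,-68,0],0.3]
    - [[0,0,0.46],[8,-68,0],0.3]
    - [[0,0,0.46],[8,-68,0],0.3]
    - [[0,0,0.46],[8,-68,0],0.3]
    - [[0,0,0.46],[8,-68,0],0.3]

```text
clock: 39.97
ee_pos: [0.4425, 0.2419, 0.128]
ee_rot: [0.999, 0.032, -0.0, 0.0]
wrist_force: [0.2, -0.9, 0.8]
gripper_width: 0.0656
```

Call:
play_rows:
  increments:
    - [[0,0,0.46],[-23,-65,0],0.3]
    - [[0,0,0.46],[-23,-65,0],0.3]
    - [[0,0,0.46],[-23,-65,0],0.3]
    - [[0,0,0.46],[-23,-65,0],0.3]
    - [[0,0,0.46],[-23,-65,0],0.3]

```text
clock: 40.38
ee_pos: [0.4157, 0.3052, 0.1281]
ee_rot: [0.981, -0.196, -0.0, 0.001]
wrist_force: [0.1, 0.1, -0.1]
gripper_width: 0.0662
```

```bash
python3 - <<'E'
from h import *
plan((415,306.3,65,-113))
E
```

```text
tcp [415.7 305.2 128.1] yaw -112.6 tilt 0.06 w 66.2 clock 40.38 F [ 0.1  0.1 -0.1] q [-1.39  0.33  0.76  2.07 -0.29  0.86 -2.42]
  turn z 0.007  shift [-1.1 -0.7 63.1] -> [ 415.   306.3   65.  -113. ]
```

Call:
play_rows:
  increments:
    - [[0,0,0.007],[-1,-1,25],0.3]
    - [[0,0,0.007],[-1,-1,45],0.3]
    - [[0,0,0.007],[-1,-1,57],0.3]
    - [[0,0,0.007],[-1,-1,63],0.3]
    - [[0,0,0.007],[-1,-1,63],0.3]

```text
clock: 40.8
ee_pos: [0.4151, 0.3059, 0.0646]
ee_rot: [0.98, -0.199, -0.0, 0.001]
wrist_force: [-0.6, -0.6, -0.5]
gripper_width: 0.0661
```

Call:
play_rows:
  increments:
    - [[0,0,0],[0,0,0],0.3]
    - [[0,0,0],[0,0,0],0.3]
    - [[0,0,0],[0,0,0],0.3]

```text
clock: 41.05
ee_pos: [0.4157, 0.3073, 0.0663]
ee_rot: [0.98, -0.2, 0.0, -0.001]
wrist_force: [-0.5, 0.0, 0.1]
gripper_width: 0.0659
```

```bash
python3 - <<'E'
from h import *
shot("v")
plan((415,306.3,22,-113))
im,d=load("v","side")
cv2.imwrite("pics/c12.png",cv2.resize(im[90:230,180:340],None,fx=4,fy=4,interpolation=cv2.INTER_CUBIC))
E
```

```text
tcp [415.4 307.4  66.1] yaw -113.1 tilt 0.06 w 65.7 clock 41.15 F [0.1 0.2 0.5] q [-1.31  0.43  0.68  2.11 -0.4   0.73 -2.34]
  turn z -0.002  shift [0.0 1.1 44.1] -> [ 415.   306.3   22.  -113. ]
```

View pics/c12.png

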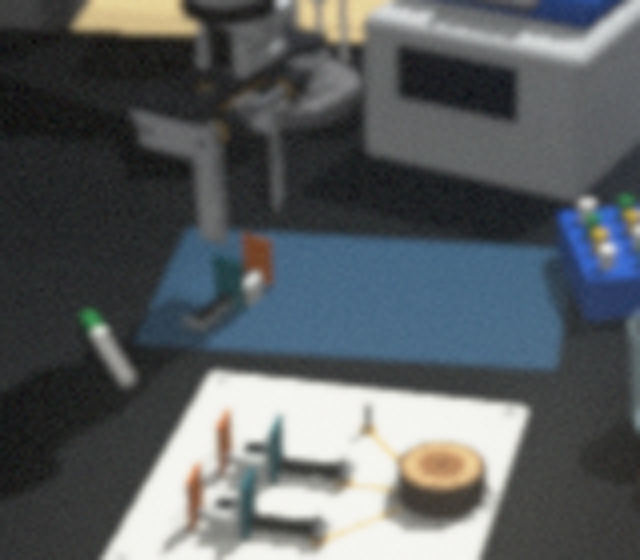

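Both placed clips lie flat on post1 and post2, and the gripper straddles the third.

Call:
play_rows:
  increments:
    - [[0,0,0],[0,1,15],0.3]
    - [[0,0,0],[0,1,28],0.3]
    - [[0,0,0],[0,1,38],0.3]
    - [[0,0,0],[0,1,44],0.3]
    - [[0,0,0],[0,1,44],0.3]

```text
clock: 41.57
ee_pos: [0.4145, 0.3057, 0.0206]
ee_rot: [0.98, -0.201, -0.0, 0.001]
wrist_force: [-0.6, -0.9, 0.3]
gripper_width: 0.066
```

Call:
play_rows:
  increments:
    - [[0,0,0],[0,0,0],0.3]
    - [[0,0,0],[0,0,0],0.4]
    - [[0,0,0],[0,0,0],0.5]
    - [[0,0,0],[0,0,0],0.6]
    - [[0,0,0],[0,0,0],0.8]
  force: 20

```text
clock: 41.98
ee_pos: [0.4148, 0.306, 0.0218]
ee_rot: [0.98, -0.201, -0.0, -0.0]
wrist_force: [-2.6, -6.7, 10.4]
gripper_width: 0.0428
```

Call:
play_rows:
  increments:
    - [[0,0,0],[0,0,0],0.8]
    - [[0,0,0],[0,0,0],0.8]
    - [[0,0,0],[0,0,0],0.8]
    - [[0,0,0],[0,0,0],0.8]
    - [[0,0,0],[0,0,0],0.8]

```text
clock: 42.4
ee_pos: [0.4146, 0.3052, 0.0219]
ee_rot: [0.98, -0.201, -0.0, 0.0]
wrist_force: [-3.3, -7.0, 14.8]
gripper_width: 0.0357
```

Call:
play_rows:
  increments:
    - [[0,0,0],[0,0,-15],0.8]
    - [[0,0,0],[0,0,-35],0.8]
    - [[0,0,0],[0,0,-60],0.8]
    - [[0,0,0],[0,0,-85],0.8]
    - [[0,0,0],[0,0,-85],0.8]

```text
clock: 42.82
ee_pos: [0.4165, 0.3072, 0.1102]
ee_rot: [0.98, -0.201, 0.001, -0.002]
wrist_force: [2.0, -0.1, -0.5]
gripper_width: 0.0356
```

```bash
python3 - <<'E'
from h import *
plan((460,210,110,-60),(482,108,106,-5))
E
```

```text
tcp [416.5 307.2 110.2] yaw -113.2 tilt 0.28 w 35.6 clock 42.82 F [ 2.  -0.1 -0.5] q [-1.37  0.36  0.75  2.08 -0.33  0.82 -2.4 ]
  turn z -0.464  shift [39.1 36.1 0.1] -> [438.3 258.6 110.1 -86.6]
  turn z -0.464  shift [18.8 49.8 0.1] -> [460. 210. 110. -60.]
  turn z -0.480  shift [-16.0 49.7 2.0] -> [471.  159.  108.  -32.5]
  turn z -0.480  shift [-37.1 36.7 2.0] -> [482. 108. 106.  -5.]
```

Call:
play_rows:
  increments:
    - [[0,0,-0.464],[39,36,0],0.8]
    - [[0,0,-0.464],[39,36,0],0.8]
    - [[0,0,-0.464],[39,36,0],0.8]
    - [[0,0,-0.464],[39,36,0],0.8]
    - [[0,0,-0.464],[39,36,0],0.8]

```text
clock: 43.23
ee_pos: [0.4366, 0.2574, 0.1064]
ee_rot: [0.999, 0.032, -0.0, -0.0]
wrist_force: [-0.2, -0.9, -1.2]
gripper_width: 0.0354
```

Call:
play_rows:
  increments:
    - [[0,0,-0.464],[19,50,0],0.8]
    - [[0,0,-0.464],[19,50,0],0.8]
    - [[0,0,-0.464],[19,50,0],0.8]
    - [[0,0,-0.464],[19,50,0],0.8]
    - [[0,0,-0.464],[19,50,0],0.8]

```text
clock: 43.65
ee_pos: [0.4584, 0.2087, 0.1063]
ee_rot: [0.966, 0.26, -0.0, -0.0]
wrist_force: [-0.3, 0.4, -0.8]
gripper_width: 0.0351
```

Call:
play_rows:
  increments:
    - [[0,0,-0.48],[-16,50,2],0.8]
    - [[0,0,-0.48],[-16,50,2],0.8]
    - [[0,0,-0.48],[-16,50,2],0.8]
    - [[0,0,-0.48],[-16,50,2],0.8]
    - [[0,0,-0.48],[-16,50,2],0.8]

```text
clock: 44.07
ee_pos: [0.4695, 0.1575, 0.1043]
ee_rot: [0.877, 0.481, -0.0, -0.0]
wrist_force: [0.1, 0.5, -0.7]
gripper_width: 0.0355
```

Call:
play_rows:
  increments:
    - [[0,0,-0.48],[-37,37,2],0.8]
    - [[0,0,-0.48],[-37,37,2],0.8]
    - [[0,0,-0.48],[-37,37,2],0.8]
    - [[0,0,-0.48],[-37,37,2],0.8]
    - [[0,0,-0.48],[-37,37,2],0.8]

```text
clock: 44.48
ee_pos: [0.4809, 0.1065, 0.1023]
ee_rot: [0.738, 0.675, -0.0, -0.0]
wrist_force: [-0.3, 0.0, -1.1]
gripper_width: 0.0354
```

Call:
play_rows:
  increments:
    - [[0,0,0],[0,0,15],0.8]
    - [[0,0,0],[0,0,25],0.8]
    - [[0,0,0],[0,0,34],0.8]
    - [[0,0,0],[0,0,34],0.8]
    - [[0,0,0],[0,0,34],0.8]

```text
clock: 44.9
ee_pos: [0.4805, 0.1065, 0.068]
ee_rot: [0.738, 0.675, -0.001, -0.0]
wrist_force: [0.7, 0.1, -0.6]
gripper_width: 0.0355
```

```bash
python3 - <<'E'
from h import *
shot("w")
plan((482.1,107.9,40,-5))
o=r.get_obs()["ee_pos"]*1000
overlay("w",(220,135,295,205),8,"pics/o8.png",o[:2],-5,o[2]-22)
E
```

```text
tcp [481.1 106.6  68.7] yaw -5.1 tilt 0.01 w 35.6 clock 45.0 F [ 0.5 -0.2 -0.5] q [-0.65  0.33  0.36  2.15 -0.18  0.7  -0.26]
  turn z -0.001  shift [1.4 0.9 28.7] -> [482.1 107.9  40.   -5. ]
```

View pics/o8.png

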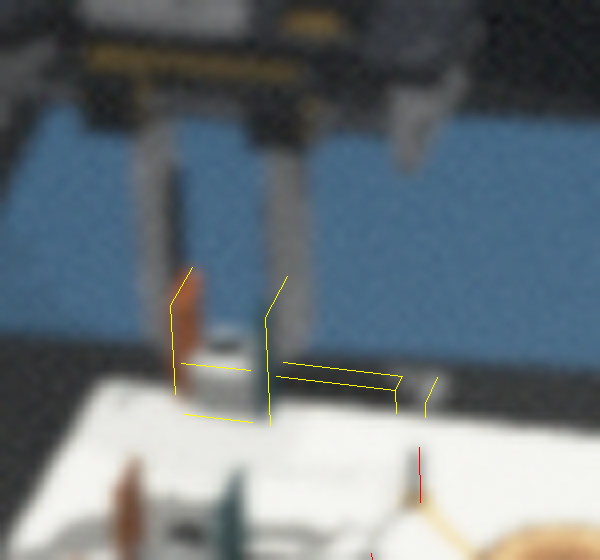

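Call:
play_rows:
  increments:
    - [[0,0,0],[1.4,0.9,6],0.8]
    - [[0,0,0],[1.4,0.9,12],0.8]
    - [[0,0,0],[1.4,0.9,18],0.8]
    - [[0,0,0],[1.4,0.9,25],0.8]
    - [[0,0,0],[1.4,0.9,28],0.8]

```text
clock: 45.42
ee_pos: [0.4815, 0.1076, 0.0393]
ee_rot: [0.737, 0.676, -0.001, -0.0]
wrist_force: [0.1, -0.2, -0.9]
gripper_width: 0.0352
```

```bash
python3 - <<'E'
from h import *
shot("x")
plan((482.1,107.9,32,-5))
o=r.get_obs()["ee_pos"]*1000
overlay("x",(220,135,295,205),8,"pics/o9.png",o[:2],-5,o[2]-22)
E
```

```text
tcp [481.5 107.5  39.7] yaw -5.0 tilt 0.08 w 35.5 clock 45.52 F [ 0.  -1.1 -0.6] q [-0.63  0.38  0.34  2.16 -0.21  0.63 -0.24]
  turn z 0.000  shift [0.4 0.5 7.7] -> [482.1 107.9  32.   -5. ]
```

View pics/o9.png

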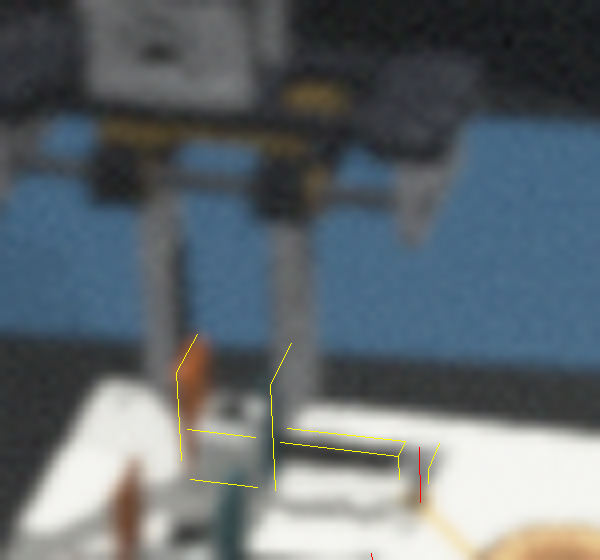

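The post is in the gap again. Lower and release.

Call:
play_rows:
  increments:
    - [[0,0,0],[0,0,3],0.8]
    - [[0,0,0],[0,0,5],0.8]
    - [[0,0,0],[0,0,7],0.8]
    - [[0,0,0],[0,0,8],0.8]
    - [[0,0,0],[0,0,8],0.8]

```text
clock: 45.93
ee_pos: [0.4819, 0.1078, 0.0323]
ee_rot: [0.737, 0.676, -0.0, -0.0]
wrist_force: [-0.0, -0.1, -1.1]
gripper_width: 0.0358
```

Call:
play_rows:
  increments:
    - [[0,0,0],[0,0,0.5],0.8]
    - [[0,0,0],[0,0,0.8],0.8]
    - [[0,0,0],[0,0,0.8],0.8]

```text
clock: 46.18
ee_pos: [0.4821, 0.1078, 0.032]
ee_rot: [0.737, 0.676, 0.0, -0.0]
wrist_force: [-0.8, -0.0, 4.0]
gripper_width: 0.0354
```

Call:
play_rows:
  increments:
    - [[0,0,0],[0,0,0],0.6]
    - [[0,0,0],[0,0,0],0.58]
    - [[0,0,0],[0,0,0],0.55]
    - [[0,0,0],[0,0,0],0.5]
    - [[0,0,0],[0,0,0],0.45]

```text
clock: 46.6
ee_pos: [0.4822, 0.1078, 0.0317]
ee_rot: [0.737, 0.676, 0.0, 0.0]
wrist_force: [0.6, -0.1, 0.4]
gripper_width: 0.0499
```

Call:
play_rows:
  increments:
    - [[0,0,0],[0,0,0],0.3]
    - [[0,0,0],[0,0,0],0.3]
    - [[0,0,0],[0,0,0],0.3]
    - [[0,0,0],[0,0,0],0.3]

```text
clock: 46.93
ee_pos: [0.4821, 0.1078, 0.0317]
ee_rot: [0.737, 0.676, 0.0, 0.0]
wrist_force: [-0.6, 0.2, -0.1]
gripper_width: 0.066
```

Call:
play_rows:
  increments:
    - [[0,0,0],[0,0,-10],0.3]
    - [[0,0,0],[0,0,-30],0.3]
    - [[0,0,0],[0,0,-60],0.3]
    - [[0,0,0],[0,0,-90],0.3]
    - [[0,0,0],[0,0,-130],0.3]

```text
clock: 47.35
ee_pos: [0.4809, 0.1071, 0.1625]
ee_rot: [0.737, 0.676, -0.001, -0.0]
wrist_force: [1.2, 0.3, -0.8]
gripper_width: 0.066
```

```bash
python3 - <<'E'
from h import *
plan((440,270,200,10),(300,480,220,30))
E
```

```text
tcp [480.9 107.1 162.5] yaw -5.0 tilt 0.15 w 66.0 clock 47.35 F [ 1.2  0.3 -0.8] q [-0.71  0.18  0.4   2.07 -0.09  0.91 -0.34]
  turn z -0.262  shift [158.7 -54.9 -37.5] -> [440. 270. 200.  10.]
  turn z -0.175  shift [115.6 -50.7 -10.0] -> [370. 375. 210.  20.]
  turn z -0.175  shift [122.6 -29.9 -10.0] -> [300. 480. 220.  30.]
```

Call:
play_rows:
  increments:
    - [[0,0,-0.262],[159,-55,-38],0.3]
    - [[0,0,-0.262],[159,-55,-38],0.3]
    - [[0,0,-0.262],[159,-55,-38],0.3]
    - [[0,0,-0.262],[159,-55,-38],0.3]
    - [[0,0,-0.262],[159,-55,-38],0.3]

```text
clock: 47.77
ee_pos: [0.4392, 0.2778, 0.2019]
ee_rot: [0.64, 0.768, 0.002, -0.0]
wrist_force: [-0.8, 1.7, -0.8]
gripper_width: 0.0659
```

Call:
play_rows:
  increments:
    - [[0,0,-0.175],[116,-51,-10],0.3]
    - [[0,0,-0.175],[116,-51,-10],0.3]
    - [[0,0,-0.175],[116,-51,-10],0.3]
    - [[0,0,-0.175],[116,-51,-10],0.3]
    - [[0,0,-0.175],[116,-51,-10],0.3]

```text
clock: 48.18
ee_pos: [0.3691, 0.3782, 0.2103]
ee_rot: [0.572, 0.821, 0.0, -0.0]
wrist_force: [-0.5, -0.7, -0.2]
gripper_width: 0.0658
```

Call:
play_rows:
  increments:
    - [[0,0,-0.175],[123,-30,-10],0.3]
    - [[0,0,-0.175],[123,-30,-10],0.3]
    - [[0,0,-0.175],[123,-30,-10],0.3]
    - [[0,0,-0.175],[123,-30,-10],0.3]
    - [[0,0,-0.175],[123,-30,-10],0.3]

```text
clock: 48.6
ee_pos: [0.2995, 0.4826, 0.2199]
ee_rot: [0.498, 0.867, -0.0, 0.0]
wrist_force: [0.2, -0.7, 0.0]
gripper_width: 0.0656
```

```bash
python3 - <<'E'
from h import *
shot("z")
P,m=seg("z","top",(215,155,265,205),.030,.045,((0,0,60),(30,255,255))); print("disc",len(P),np.median(P,0),rect(P))
P,m=seg("z","side",(270,195,310,225),.033,.040); print("disc side",np.median(P,0),rect(P))
P,m=seg("z","top",(350,160,420,215),.115,.135);print("gauge",np.median(P,0),rect(P))
P,m=seg("z","top",(350,160,420,215),.063,.08);print("bridge",np.median(P,0),rect(P))
for b in [(245,195,280,260),(220,200,246,260),(195,200,221,260)]:
    O,_=seg("z","top",b,.046,.066,((5,150,80),(20,255,255)));T,_=seg("z","top",b,.046,.066,((75,120,40),(100,255,255)))
    print(b,len(O),len(T),rect(O) if len(O)>4 else 0,rect(T) if len(T)>4 else 0,np.median(O[:,2]),np.median(T[:,2]))
im,d=load("z","top");cv2.imwrite("pics/z_c.png",cv2.resize(im[155:275,175:300],None,fx=6,fy=5,interpolation=cv2.INTER_CUBIC)[:, :])
im,d=load("z","side");cv2.imwrite("pics/z_s.png",cv2.resize(im[175:245,200:320],None,fx=6,fy=6,interpolation=cv2.INTER_CUBIC))
E
```

```text
disc 509 [0.61496049 0.02484286 0.03678922] (array([615.3,  23.9]), array([60.5, 61.3]), 2.7)
disc side [0.61509845 0.01947606 0.03696598] (array([613.5,  22.2]), array([65.3, 60.7]), 82.1)
gauge [ 0.59487312 -0.32802427  0.12543651] (array([ 596. , -329.1]), array([46. , 25.6]), 84.8)
bridge [ 0.59323819 -0.30645588  0.07173   ] (array([ 596.3, -329.9]), array([104.2,  26.9]), 84.6)
(245, 195, 280, 260) 20 18 (array([449.4, -32.7]), array([25.8,  2.6]), 89.8) (array([487.8, -36.1]), array([24.1,  3.7]), 83.6) 0.055834641845846966 0.05480117663610706
(220, 200, 246, 260) 17 21 (array([455.7,  36.7]), array([23.7,  3.1]), 83.7) (array([494.3,  34.5]), array([ 3.2, 28.4]), 0.1) 0.05648846579713007 0.05690775226522393
(195, 200, 221, 260) 19 18 (array([461.5, 108.3]), array([26.1,  2.4]), 89.4) (array([500.1, 104.2]), array([26.3,  3. ]), 84.6) 0.05625799048469293 0.055982316011037536
```

View pics/z_c.png

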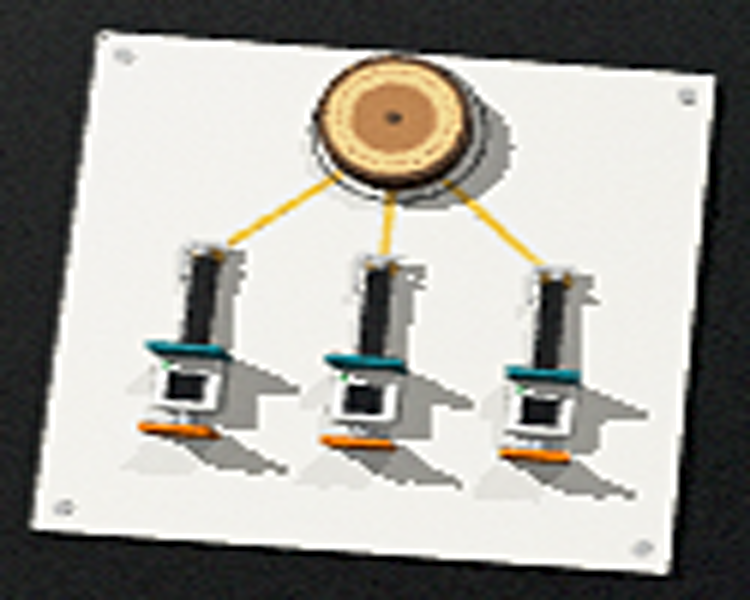

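View pics/z_s.png

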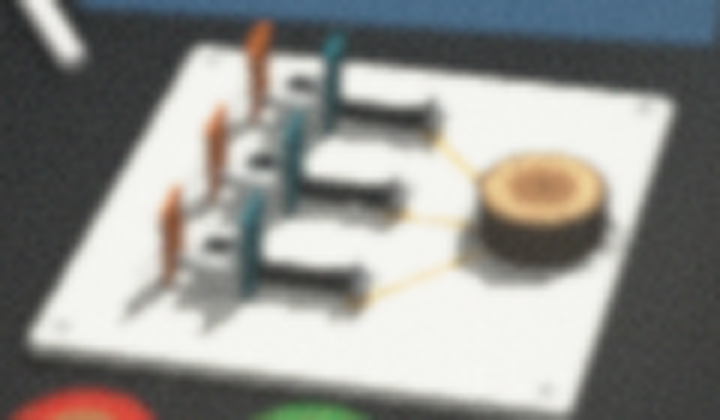

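View pics/z_top.png

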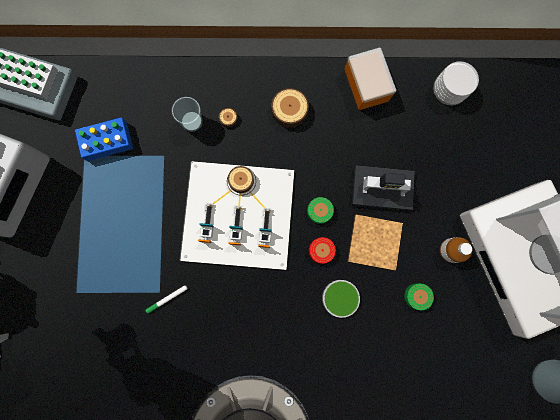

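All three clips lie flat and hooked on their posts. Their plate separation is about 38.5 mm against about 42 at rest, which fits a caught post. The disc is in the circle, the gauge is centred on the granite, and the robot is clear. Handing in.

```bash
python3 -c "
from rig import r
print(r.hand_in(), r.get_obs()['clock'])"
```

```text
the job is handed in; nothing more can be done
the job is handed in; nothing more can be done
```

The job is done and handed in, at about 49 s on the robot's clock. I did it in the order you asked, and nothing was knocked aside during the run.

- **Disc:** it lies in the printed circle, within about 1–2 mm of the centre. The top camera puts it at (615, 24) mm and the circle at (614, 24) mm.
- **Thickness check:** the gauge stood free over the disc for about 2 s with its legs on the board (bridge top at 62 mm). I had no direct readout of the gauge, so I could not see the 0.026 figure itself.
- **Gauge:** it is back on the granite plate at (596, -330) mm, against a plate centre of (596, -331) mm. Its height there (bridge top at 72 mm) fits standing flat, so zero is inferred from that rather than read.
- **Clips:** there were three, and each is hooked on its own post and lies flat. Their plates stayed about 3 mm closed from rest, as expected when a post is gripped.

The two cameras disagreed by about 2–4 mm in y throughout. I went by the top camera and the arm's own position readings, which agreed to within about 1–3 mm. No check failed, and the other things on the bench looked unmoved.

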